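# Put the hexagonal reference bars away, red face up

### The job

Put the hexagonal reference bars away in their blue case. Lever the case's cover open with the pry blade through the notch in its front and swing it right back, and lay the blade down flat on the bench, clear of the case. Roll each bar over on the bench, one flat at a time, until its red face is on top before you lift it, lay it red face up in a bay of its own, and shut the cover fully once all are in; leave the brass weights alone.

Things in the scene. Friction and masses are not known exactly. Their poses are not given: they have to be found in the camera images.
- case: Fixed blue case, 132 (x) x 168 (y) mm, walls 46 high, 4 thick. Origin: centre of underside; x towards the hinge, z up. Black cradle inside, 44 long in x: three bays along y, sides sloping out at 60 deg for 11 mm height, guide a bar laid along x; 40 mm free at both ends. Front (-x) wall: notch, |y| < 22, z = 36 to 46, yellow line below: the only gap under the shut cover.
- cover (a joint): Hinge of the flat blue cover (132 x 168 x 4 mm, 0.1 kg), rad: 0 shut, flush with the walls outside; 1.75 open stop, leaning a little back. Stiff (0.12 N m): the cover stays where it is left and must be moved all the way, both ways; about 2 N lifts its front edge.
- cover_hinge (a point): The cover's hinge line at the middle of the far (+x) top edge of the case, on the cover's underside (z = 46 mm); turns with the cover. Hinge axis along the case's y.
- cover_edge (a point): Middle of the lower front edge of the cover, 132 mm from the hinge line; directly above the notch when shut.
- pry_blade: Loose pry blade: orange flat-sided handle 90 mm long (x = -55 to +35 mm), 16 mm wide, 14 mm high, with a stiff steel blade 12 mm wide and 3 mm thick, reaching to x = +95 mm at 7 mm above the underside. Origin on the underside of the handle, x axis towards the blade tip; 0.05 kg, balanced near its origin.
- blade_tip (a point): Middle of the end of the blade, 95 mm ahead of pry_blade's origin and 7 mm above its underside.
- bay_1 (a point): Centre of the flat floor (19.3 mm wide, 10 mm above the case's underside; bays 47 mm apart) of bay 1 in the case (bay 1 at the case's +y side, 3 at -y); a bar in its bay has its centre 15 mm above this point.
- bay_2 (a point): Centre of the flat floor (19.3 mm wide, 10 mm above the case's underside; bays 47 mm apart) of bay 2 in the case (bay 1 at the case's +y side, 3 at -y); a bar in its bay has its centre 15 mm above this point.
- bay_3 (a point): Centre of the flat floor (19.3 mm wide, 10 mm above the case's underside; bays 47 mm apart) of bay 3 in the case (bay 1 at the case's +y side, 3 at -y); a bar in its bay has its centre 15 mm above this point.
- bar_1: Loose matt aluminium hexagonal bar (grips the bench well, friction about 0.9), 60 mm long, 30 mm across flats (34.6 mm across corners), 0.08 to 0.17 kg, one flat painted red. Origin at its centre, x axis along the bar, z axis out of the red flat. Starts lying on a flat on the bench, red flat turned away from the top by one to three flats; may be absent.
- bar_2: Loose matt aluminium hexagonal bar (grips the bench well, friction about 0.9), 60 mm long, 30 mm across flats (34.6 mm across corners), 0.08 to 0.17 kg, one flat painted red. Origin at its centre, x axis along the bar, z axis out of the red flat. Starts lying on a flat on the bench, red flat turned away from the top by one to three flats; may be absent.
- bar_3: Loose matt aluminium hexagonal bar (grips the bench well, friction about 0.9), 60 mm long, 30 mm across flats (34.6 mm across corners), 0.08 to 0.17 kg, one flat painted red. Origin at its centre, x axis along the bar, z axis out of the red flat. Starts lying on a flat on the bench, red flat turned away from the top by one to three flats; may be absent.
- bar_4: Loose matt aluminium hexagonal bar (grips the bench well, friction about 0.9), 60 mm long, 30 mm across flats (34.6 mm across corners), 0.08 to 0.17 kg, one flat painted red. Origin at its centre, x axis along the bar, z axis out of the red flat. Starts lying on a flat on the bench, red flat turned away from the top by one to three flats; may be absent.
- check_weight: Brass check weight, 23 mm across, 28 mm high, bystander; origin at the centre of its underside.
Mind the look-alikes: they are no part of the job. What is shaped like the pry_blade but pink is not meant.

How it is judged:
By the outcome, as a careful person would: the job done as asked, in the order asked, and still so for the second after the job is handed in, with the robot touching nothing.
Of bar_1, bar_2, bar_3, bar_4 only 2 to 3 are there at a start; the rules pass over those that are not, and their reading is None.
At some moment in a run one of pry_blade may be knocked a few centimetres aside while the robot is not near it.
Once in a run the grip may slacken for a moment while it holds something.
It also fails if it takes over 210 s, if anything falls off the work surface, if the arm or the gripper's body presses on something with over 40 N, if the wrist force passes 120 N, or if a joint passes its speed limit or range.

### The arm

A 6-joint arm with a two-finger parallel gripper is mounted at the origin on a cart in front of the work surface, level with it; the furniture and walls round the work are solid. World frame = base frame: x ahead of the robot, y to its left, z up, the work surface at z = 0. Lengths are in m, angles in degrees, forces in N, time in s.
With the tool pointing down it reaches from about 0.25 to 0.725 m from the base axis. Payload 9.7 kg.
Tool frame: the origin (TCP) lies between the finger pads; the fingertips stand bot.tcp_to_tips ahead of it and the grasp point (between the pads) lies 11 mm behind it (bot.tcp_to_tips is the distance from the TCP to the fingertips, in m); z points along the fingers, y is the line along which they close (so a half turn about z gives the same grasp; the last joint's range is limited). The gripper opens to 85 mm and grips with 20 to 120 N. Pads are 22 mm wide; open, the fingers measure 114 mm over their backs; the gripper's body (76 mm by 85 mm) begins 54 mm behind the grasp point. The pads swing forward as they close: fully open they stand 13 mm farther back than shut.
Start: joints at [-74.542, 4.979, 10.078, 95.1, 0, 90], TCP at [0.147, -0.53, 0.239] pointing down, gripper open.
Joint ranges: [-179.16, 179.16], [-48.56, 103.87], [-65.8, 70.77], [-126.05, 130.52], [-82.76, 87.17], [-180, 180]. Speed limits (degrees/s): [127.2, 127.2, 147.25, 180, 180, 180].

### API

Orientations are given as [roll, pitch, yaw] about the fixed x, y, z axes, in that order (R = Rz(yaw) Ry(pitch) Rx(roll)).
In Python, from workcell import bot gives the robot as it stands. The module is installed in compiled form; this text tells all that it offers.
- The arm moves only by the tool carry_out, never from a script. Its arguments are lists of equal length, an entry for each row: "linear": the shift along the world's x, y, z normalised to -1 to 1, where 1 is 2 cm, a list of three; "rotation": the turn, a rotation vector about the world's x, y, z normalised to -1 to 1, where 1 is 8 degrees, a list of three; "grip": the closure, from -1 (fully open) to 1 (shut). In form: {"linear": [[tx, ty, tz], ...], "rotation": [[rx, ry, rz], ...], "grip": [grip, ...]}. A call has 1 to 12 rows; each row shifts and turns the commanded pose from where the row before left it; what a row does not reach is not made up. A row lasts 1/10 s, in which the tool goes at most 50 mm and 8.59 degrees, less where a joint would pass 70% of its speed; a pose out of reach is approached as far as the arm can. A call with a number of a shift or a turn outside -1 to 1 is refused whole. A call with a gripper value outside its range is refused whole. The fingers move at their own pace and stop on an object; "grip_force" is the grip in N (left out, the last holds). Time passes only in rows, so rows that do not move let the fingers close. It gives the time, the measured TCP pose, the force, the opening and the grip force at its end, in the units of the state.
- bot.get_obs(): the state, without advancing time (a new reading comes with each control period).
- bot.camera(name): name is "side" or "top"; returns the picture (384x512x3 uint8, blue, green, red); there is no depth.
- bot.camera_model(name): a dict with "fx", "fy", "cx", "cy" (pixels), "camera_from_world" (4x4, takes a point from world to camera coordinates). Camera axes: x right, y up, looking along -z (the intrinsics and any distortion apply to the point x, -y, -z); pixel columns grow to the right and rows downward; lengths in m; the calibration is good to about 2 mm. A picture is of the moment at which its call begins. camera_model takes no time and is no camera call.
- bot.job_done(): hands the job in; it is judged then, once.
The state is a dict: "time": time; "q": joint angles; "qd": joint speeds; "joint_efforts": joint torques, N m; "ee_pos": TCP position; "tcp_rot": TCP orientation; "wrist_force": force on the tool from outside, world axes, zero at the start; "torque": the same for the moment, N m; "opening": finger opening in m; "grasp_force": force on a finger pad.
Only numpy, scipy, OpenCV 4.12 (cv2) and the standard library are available. Lean on these libraries where they do the work, as an engineer would, in place of code of your own. Each camera call takes 0.05 s, during which the arm holds its last target. There are 200 camera calls.

## Working session

There is one attempt and no reset: what is moved stays moved. The work goes in short steps, Python scripts to look and compute and a tool call to move; the robot and the scene stay as the last step left them, time stands still between calls to the robot, and variables do not carry over. Pictures are saved under pics/ and viewed, at most 14 in all, crops included, and the job is handed in when it is done.

Besides the shell and the picture viewer there is one more tool, called after "Request:" as name(argument=value, ...) on one line, values as JSON. carry_out: Moves the arm, as the interface text tells. Its arguments: {"type":"object","properties":{"linear":{"type":"array","items":{"type":"array","items":{"type":"number"}}},"rotation":{"type":"array","items":{"type":"array","items":{"type":"number"}}},"grip":{"type":"array","items":{"type":"number"}},"grip_force":{"type":"number"}},"required":["linear","rotation","grip"]}

```bash
mkdir -p pics
cat > h.py <<'E'
import numpy as np, cv2
from workcell import bot
def ray(cam,u,v):
    m=bot.camera_model(cam);T=np.array(m["camera_from_world"])
    d=np.array([(u-m["cx"])/m["fx"],-(v-m["cy"])/m["fy"],-1.0])
    R=T[:3,:3];return -R.T@T[:3,3],R.T@d
def onz(cam,u,v,z):
    o,d=ray(cam,u,v);return o+d*(z-o[2])/d[2]
def proj(cam,p):
    m=bot.camera_model(cam);T=np.array(m["camera_from_world"])
    c=T[:3,:3]@np.array(p)+T[:3,3];return np.array([m["cx"]+m["fx"]*c[0]/-c[2],m["cy"]+m["fy"]*-c[1]/-c[2]])
E
python3 - <<'E'
from h import *
for c in("top","side"):
    i=bot.camera(c);cv2.imwrite(f"pics/{c}0.png",i)
    m=bot.camera_model(c);print(c,{k:(np.round(v,3).tolist() if k=="camera_from_world" else v) for k,v in m.items()}, ray(c,m["cx"],m["cy"])[0])
print(bot.get_obs(),bot.tcp_to_tips)
E
```

```text
top {'fx': 360.5111713777727, 'fy': 360.5111713777727, 'cx': 255.17522241531887, 'cy': 189.94792252753592, 'camera_from_world': [[0.024, -1.0, -0.018, -0.048], [0.98, 0.02, 0.196, -0.59], [-0.196, -0.023, 0.98, -0.84], [0.0, 0.0, 0.0, 1.0]]} [ 0.41515158 -0.05505606  0.93839407]
side {'fx': 468.6094282487035, 'fy': 468.6094282487035, 'cx': 260.93155980009556, 'cy': 192.22734981412017, 'camera_from_world': [[-0.871, -0.491, -0.009, 0.47], [0.286, -0.521, 0.804, -0.234], [-0.399, 0.698, 0.594, -0.76], [0.0, 0.0, 0.0, 1.0]]} [0.17327277 0.63919991 0.64386523]
{'time': 0.1, 'q': array([-7.45414312e+01,  5.00976516e+00,  1.00394816e+01,  9.51014103e+01,
        2.06812772e-04,  8.99994250e+01]), 'qd': array([-0.09239482, -0.05405418,  0.1647655 , -0.058897  ,  0.02705797,
       -0.03138177]), 'joint_efforts': array([-8.82810255e-04, -5.21560335e+01,  4.65654016e+01,  1.59158144e-02,
       -4.06555080e-05, -6.76349643e-07]), 'ee_pos': array([ 0.1465443 , -0.52990562,  0.23864091]), 'tcp_rot': array([-1.79928306e+02, -2.07532057e-04,  1.54591435e+01]), 'wrist_force': array([-0.00233762,  0.08219917,  0.89793999]), 'torque': array([-0.03867284,  0.00375236,  0.03590397]), 'grasp_force': 0.0, 'opening': 0.08553567647214146} 0.008
```

View pics/top0.png

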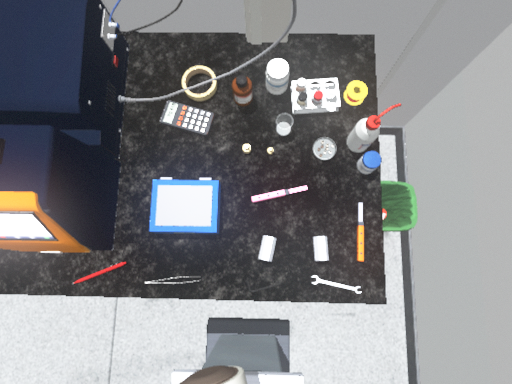

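View pics/side0.png

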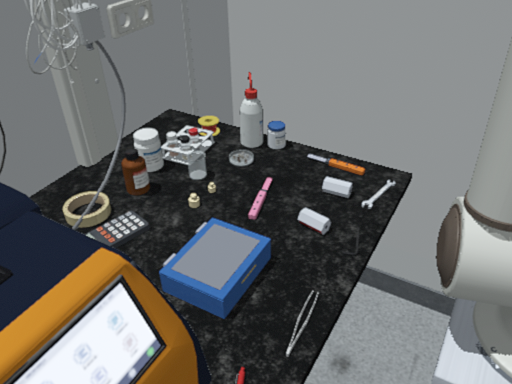

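Top: case (185,206), hinge side up; bars at (268,248) and (321,248); orange blade at (360,235) pointing +x; pink decoy (280,194); weights (247,148), (270,150). Side shows the same.

Run:
```python
from h import *
t=cv2.imread("pics/top0.png");s=cv2.imread("pics/side0.png")
a=cv2.resize(t[225:275,250:335],None,fx=6,fy=6,interpolation=2)
b=cv2.resize(s[165:240,290:375],None,fx=6,fy=6,interpolation=2)
c=np.zeros((max(len(a),len(b)),a.shape[1]+b.shape[1],3),np.uint8);c=np.zeros((300+270,800,3),np.uint8)
c[:300,:510]=a; b=cv2.resize(s[170:240,290:360],(266,266),interpolation=2);c[302:568,:266]=b
c[302:568,270:536]=cv2.resize(s[170:240,290:360],(266,266),interpolation=0)
cv2.imwrite("pics/c0.png",c)
hsv=cv2.cvtColor(t,cv2.COLOR_BGR2HSV);hs=cv2.cvtColor(s,cv2.COLOR_BGR2HSV)
def big(m,lo=20):
    n,l,st,ce=cv2.connectedComponentsWithStats(m)
    return [(i,st[i],ce[i]) for i in range(1,n) if st[i][4]>lo],l
def rect(m):
    p=np.argwhere(m)[:,::-1].astype(np.float32);return p
# case
m=cv2.inRange(hsv,(98,150,90),(118,255,255));m[:, :130]=0;m[:,235:]=0
p=cv2.convexHull(rect(m))
r=cv2.minAreaRect(p);print("case",r,[onz("top",*q,.05).round(4).tolist() for q in cv2.boxPoints(r)])
ap=cv2.approxPolyDP(p,4,True)[:,0];print([(q.tolist(),onz("top",*q,.05)[:2].round(4).tolist()) for q in ap])
# blade
m=cv2.inRange(hsv,(8,150,150),(22,255,255));m[:,:340]=0;m[:200]=0
r=cv2.minAreaRect(rect(m));print("handle",r,[onz("top",*q,.014)[:2].round(4).tolist() for q in cv2.boxPoints(r)])
for x in range(230,400,1):pass
# bars: bright
m=cv2.inRange(t,(120,120,120),(255,255,255));m[:228]=0;m[268:]=0;m[:,:250]=0;m[:,335:]=0
L,l=big(m)
for i,st,ce in L:
    r=cv2.minAreaRect(rect(l==i));bp=np.array([onz("top",*q,.03)[:2] for q in cv2.boxPoints(r)])
    print("bar",r,bp.round(4).tolist(),bp.mean(0).round(4),[np.linalg.norm(bp[k]-bp[k-1]).round(4) for k in(0,1)])
m=cv2.inRange(hsv,(15,60,120),(32,255,255));m[:135]=0;m[160:]=0;m[:,:235]=0;m[:,285:]=0
for i,st,ce in big(m,8)[0]:print("w",st,onz("top",*ce,.02))
```

```text
case ((183.5111083984375, 205.500244140625), (68.27203369140625, 52.47593307495117), 1.2730300426483154) [[0.4837, 0.2258, 0.05], [0.6166, 0.2338, 0.05], [0.616, 0.0597, 0.05], [0.4837, 0.0567, 0.05]]
[([218.0, 181.0], [0.6135, 0.0601]), ([216.0, 232.0], [0.4849, 0.0594]), ([149.0, 230.0], [0.4861, 0.2255]), ([152.0, 181.0], [0.6102, 0.2281])]
handle ((360.0, 243.5), (35.0, 6.0), 90.0) [[0.511, -0.2957], [0.5113, -0.3109], [0.4237, -0.3079], [0.4233, -0.2929]]
bar ((266.80242919921875, 247.92193603515625), (14.667037010192871, 25.492706298828125), 12.094757080078125) [[0.4225, -0.0426], [0.4842, -0.0546], [0.4774, -0.0906], [0.4159, -0.0782]] [ 0.45   -0.0665] [np.float64(0.0362), np.float64(0.0629)]
bar ((320.4029541015625, 247.73822021484375), (25.77002716064453, 14.649033546447754), 85.60128784179688) [[0.4832, -0.1791], [0.4868, -0.2155], [0.4239, -0.2195], [0.4203, -0.1836]] [ 0.4536 -0.1994] [np.float64(0.0631), np.float64(0.0366)]
w [246 148   5   5  10] [ 0.70560901 -0.01165267  0.02      ]
w [267 151   7   3  12] [ 0.70192956 -0.07090882  0.02      ]
```

View pics/c0.png

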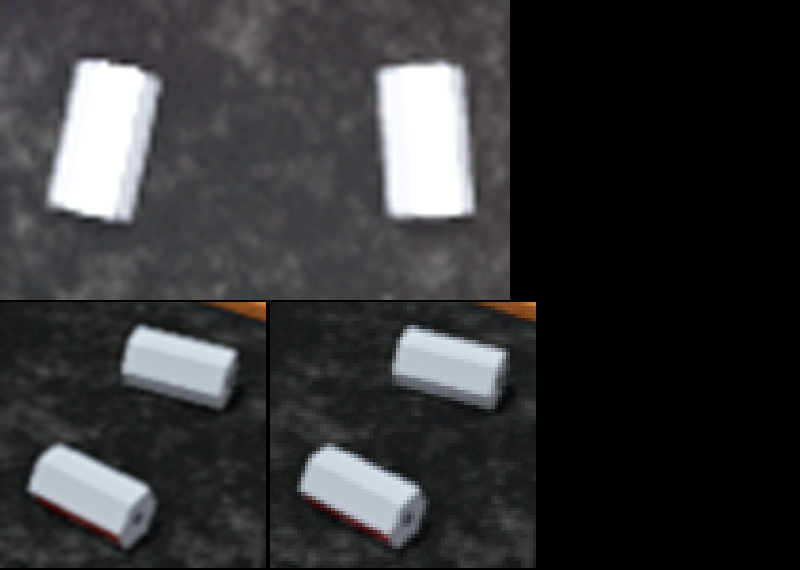

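Left bar (A): red on its lower +y side, so it needs two flats towards -y. Right bar (B): red is hidden, either underneath or lower -y, so I'll roll it towards +y. Next I'll refine the case and blade poses.

Run:
```python
from h import *
t=cv2.imread("pics/top0.png");hsv=cv2.cvtColor(t,cv2.COLOR_BGR2HSV)
m=cv2.inRange(hsv,(98,130,50),(122,255,255));m[:, :140]=0;m[:,230:]=0;m[:170]=0;m[245:]=0
g=m>0
cols=range(160,212,4);rows=range(188,226,3)
top=np.array([(c,np.where(g[:,c])[0].min()-.5+.5*0) for c in cols]);bot_=np.array([(c,np.where(g[:,c])[0].max()+.5) for c in cols])
lef=np.array([(np.where(g[r])[0].min()-.5,r) for r in rows]);rig=np.array([(np.where(g[r])[0].max()+.5,r) for r in rows])
def W(P,z):return np.array([onz("top",u,v,z)[:2] for u,v in P])
for n,P in(("hinge",top),("front",bot_),("left",lef),("right",rig)):
    for z in(0,.05):
        w=W(P,z);k=0 if n in("hinge","front") else 1
        f=np.polyfit(w[:,1-k],w[:,k],1);print(n,z,"med",np.median(w[:,k]).round(4),"slope deg",np.degrees(np.arctan(f[0])).round(2),P[len(P)//2])
s=cv2.imread("pics/side0.png")
# blade in top
gx=t[195:266,352:370].astype(int)
for r in range(0,71,5):print(r+195,gx[r].max(1).tolist())
for p in([.4875,.13,0],[.616,.142,.05]):print(proj("side",p))
y=cv2.inRange(cv2.cvtColor(t,cv2.COLOR_BGR2HSV),(22,120,120),(35,255,255));y[:225]=0;y[240:]=0;print("yellow",np.argwhere(y[:, 150:225])[:].tolist()[:10])
```

```text
hinge 0 med 0.6264 slope deg 0.24 [184.  179.5]
hinge 0.05 med 0.6151 slope deg 0.24 [184.  179.5]
front 0 med 0.487 slope deg -0.11 [184.  231.5]
front 0.05 med 0.4832 slope deg -0.11 [184.  231.5]
left 0 med 0.2439 slope deg 1.31 [149.5 206. ]
left 0.05 med 0.228 slope deg 1.31 [149.5 206. ]
right 0 med 0.0641 slope deg -0.6 [217.5 206. ]
right 0.05 med 0.0577 slope deg -0.6 [217.5 206. ]
195 [58, 53, 53, 59, 64, 76, 80, 77, 81, 77, 58, 61, 62, 67, 75, 81, 70, 65]
200 [59, 59, 61, 57, 64, 67, 69, 60, 60, 62, 66, 65, 72, 71, 70, 61, 56, 60]
205 [60, 63, 66, 68, 69, 82, 222, 255, 255, 255, 251, 81, 60, 63, 62, 66, 63, 63]
210 [61, 56, 57, 59, 58, 74, 221, 255, 255, 255, 251, 79, 62, 70, 87, 83, 73, 76]
215 [74, 67, 72, 77, 73, 85, 223, 255, 255, 255, 251, 83, 75, 80, 91, 104, 95, 91]
220 [90, 79, 80, 86, 81, 96, 223, 255, 255, 255, 250, 79, 70, 69, 73, 74, 70, 69]
225 [60, 61, 64, 63, 67, 100, 218, 254, 251, 240, 238, 207, 67, 71, 69, 70, 67, 70]
230 [71, 70, 67, 72, 100, 196, 254, 255, 255, 255, 255, 255, 112, 67, 70, 77, 81, 84]
235 [81, 93, 95, 96, 105, 199, 254, 255, 255, 255, 255, 255, 121, 68, 67, 68, 74, 80]
240 [79, 80, 75, 81, 110, 213, 255, 255, 255, 255, 255, 255, 116, 74, 77, 78, 81, 85]
245 [97, 97, 88, 73, 106, 215, 255, 255, 255, 255, 255, 255, 115, 73, 77, 84, 85, 80]
250 [78, 72, 78, 75, 108, 219, 255, 255, 255, 255, 255, 255, 119, 70, 72, 74, 73, 69]
255 [80, 82, 74, 75, 103, 220, 255, 255, 255, 255, 255, 255, 119, 78, 80, 82, 81, 78]
260 [92, 78, 74, 79, 97, 173, 247, 254, 255, 255, 255, 253, 105, 76, 79, 78, 81, 76]
265 [83, 80, 81, 75, 79, 78, 77, 78, 75, 72, 74, 73, 72, 71, 69, 74, 67, 69]
[251.02667145 280.39200693]
[187.9643259  241.30134399]
yellow []
```

Run:
```python
from h import *
s=cv2.imread("pics/side0.png")
cv2.imwrite("pics/c1.png",cv2.resize(s[210:320,150:285],None,fx=4,fy=4,interpolation=2))
for n,p in dict(fl=[.485,.23,.05],fr=[.485,.062,.05],nl=[.485,.168,.036],nr=[.485,.124,.036],hr=[.617,.062,.05],hl=[.617,.23,.05],flb=[.485,.23,0]).items():print(n,((proj("side",p)-[150,210])*4).round())
```

```text
fl [283. 359.]
fr [480. 115.]
nl [363. 283.]
nr [414. 220.]
hr [247.  29.]
hl [ 29. 245.]
flb [290. 438.]
```

View pics/c1.png

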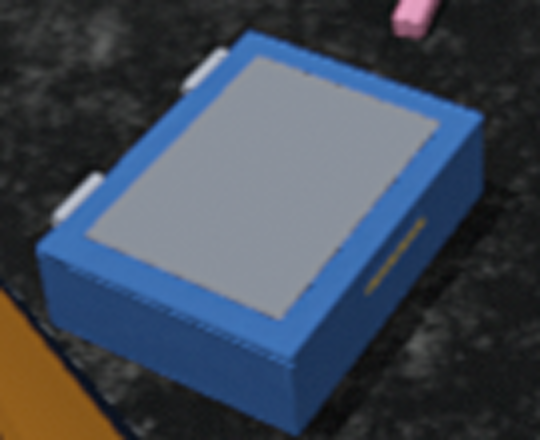

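Front notch is confirmed: yellow line at crop (368,292)-(425,220), and the case centre is ≈ (0.549, 0.145). Moving to the blade.

Request:
carry_out(linear=[[0.96,0.63,0],[0.96,0.63,0],[0.96,0.63,0],[0.96,0.63,0],[0.96,0.63,0],[0.96,0.63,0],[0.96,0.63,0],[0.96,0.63,0],[0.96,0.63,0],[0.96,0.63,0],[0.96,0.63,0],[0.96,0.63,0]], rotation=[[0,0,-0.12],[0,0,-0.12],[0,0,-0.12],[0,0,-0.12],[0,0,-0.12],[0,0,-0.12],[0,0,-0.12],[0,0,-0.12],[0,0,-0.12],[0,0,-0.12],[0,0,-0.12],[0,0,-0.12]], grip=[0,0,0,0,0,0,0,0,0,0,0,0], grip_force=80)

```text
time: 1.3
ee_pos: [0.3776, -0.3782, 0.2389]
tcp_rot: [-180.0, 0.0, 3.9]
wrist_force: [0.1, -0.6, -0.3]
opening: 0.0426
grasp_force: 0.0
```

Request:
carry_out(linear=[[0.96,0.63,-0.8],[0.96,0.63,-0.8],[0.96,0.63,-0.8],[0.96,0.63,-0.8],[0.96,0.63,-0.8],[0.96,0.63,-0.8],[0,0,0],[0,0,0]], rotation=[[0,0,-0.12],[0,0,-0.12],[0,0,-0.12],[0,0,-0.12],[0,0,-0.12],[0,0,-0.12],[0,0,0],[0,0,0]], grip=[0,0,0,0,0,0,0,0])

```text
time: 2.1
ee_pos: [0.4919, -0.3029, 0.1428]
tcp_rot: [-180.0, 0.1, -1.7]
wrist_force: [0.1, 0.0, 1.1]
opening: 0.0428
grasp_force: 0.0
```

Run:
```python
from h import *
print(bot.get_obs()['ee_pos'],bot.get_obs()['tcp_rot'],bot.get_obs()['opening'],bot.get_obs()['q'])
s=bot.camera("side");cv2.imwrite("pics/s1.png",s)
hs=cv2.cvtColor(s,cv2.COLOR_BGR2HSV);m=cv2.inRange(hs,(8,150,150),(22,255,255));m[:, :300]=0;m[200:]=0
p=np.argwhere(m)[:,::-1].astype(np.float32);r=cv2.minAreaRect(p);print(len(p),r,[onz("side",*q,.007)[:2].round(3).tolist() for q in cv2.boxPoints(r)], onz("side",*r[0],.007))
s0=cv2.imread("pics/side0.png");hs=cv2.cvtColor(s0,cv2.COLOR_BGR2HSV);m=cv2.inRange(hs,(8,150,150),(22,255,255));m[:, :300]=0;m[200:]=0
p=np.argwhere(m)[:,::-1].astype(np.float32);r=cv2.minAreaRect(p);print(len(p),r,onz("side",*r[0],.007))
```

```text
[ 0.49194375 -0.30294448  0.1427647 ] [-1.79966848e+02  8.23014860e-02 -1.74948559e+00] 0.04280968274935821 [-3.16193580e+01  8.00038178e+00  2.70359667e+00  8.47910939e+01
 -1.22409674e-02  1.50130161e+02]
82 ((338.9433898925781, 162.69810485839844), (20.05463981628418, 4.944979190826416), 15.94539737701416) [[0.514, -0.299], [0.52, -0.322], [0.468, -0.321], [0.463, -0.299]] [ 0.49117077 -0.31003689  0.007     ]
150 ((346.48406982421875, 165.05413818359375), (35.83512496948242, 4.683960914611816), 16.389541625976562) [ 0.4708341  -0.30892735  0.007     ]
```

Request:
carry_out(linear=[[0,-0.1,-1],[0,0,-1],[0,0,-1],[0,0,-1],[0,0,-1],[0,0,-0.8],[0,0,-0.5],[0,0,-0.3],[0,0,0],[0,0,0]], rotation=[[0,0,0],[0,0,0],[0,0,0],[0,0,0],[0,0,0],[0,0,0],[0,0,0],[0,0,0],[0,0,0],[0,0,0]], grip=[0,0,0,0,0,0,0,0,0,0])

```text
time: 3.15
ee_pos: [0.4925, -0.3057, 0.0122]
tcp_rot: [180.0, -0.1, -1.8]
wrist_force: [-1.0, -0.0, -0.0]
opening: 0.043
grasp_force: 0.0
```

Request:
carry_out(linear=[[0,0,0],[0,0,0],[0,0,0],[0,0,0],[0,0,0],[0,0,0],[0,0,0]], rotation=[[0,0,0],[0,0,0],[0,0,0],[0,0,0],[0,0,0],[0,0,0],[0,0,0]], grip=[1,1,1,1,1,1,1], grip_force=100)

```text
time: 3.85
ee_pos: [0.4927, -0.3056, 0.0124]
tcp_rot: [180.0, -0.1, -1.8]
wrist_force: [-1.5, -0.0, 6.3]
opening: 0.013
grasp_force: 98.8
```

Request:
carry_out(linear=[[0,0,0.5],[0,0,1],[0,0,1],[0,0,1],[0,0,1],[0,0,1],[0,0,0],[0,0,0]], rotation=[[0,0,0],[0,0,0],[0,0,0],[0,0,0],[0,0,0],[0,0,0],[0,0,0],[0,0,0]], grip=[1,1,1,1,1,1,1,1])

```text
time: 4.65
ee_pos: [0.4924, -0.3054, 0.1215]
tcp_rot: [180.0, -0.0, -1.8]
wrist_force: [-0.7, 0.3, -0.0]
opening: 0.0127
grasp_force: 98.0
```

Run:
```python
from h import *
print(bot.get_obs()['ee_pos'],bot.get_obs()['tcp_rot'],bot.get_obs()['opening'],bot.get_obs()['wrist_force'])
s=bot.camera("side");t=bot.camera("top")
c=np.zeros((480,800,3),np.uint8)
c[:,:400]=cv2.resize(s[100:220,280:380],(400,480),interpolation=2);c[:,400:]=cv2.resize(t[170:290,320:420],(400,480),interpolation=2)
cv2.imwrite("pics/c2.png",c)
```

```text
[ 0.49236653 -0.30537269  0.12152977] [ 1.79979332e+02 -3.78964647e-02 -1.81805890e+00] 0.012704140979409447 [-0.7348941   0.27879725 -0.04492072]
```

View pics/c2.png

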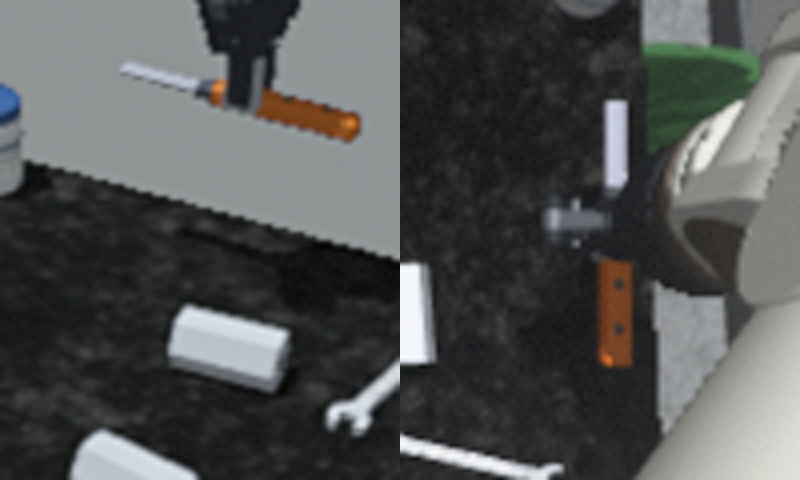

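Blade is held level, on the handle near its front; tip at side ≈(310.5,117), top ≈(374,195.5). Triangulating the tip relative to the TCP.

```bash
cat >> h.py <<'E'
def tri(a,b):
    (o1,d1),(o2,d2)=ray("top",*a),ray("side",*b)
    s=np.linalg.lstsq(np.c_[d1,-d2],o2-o1,rcond=None)[0];p,q=o1+s[0]*d1,o2+s[1]*d2
    return (p+q)/2,np.linalg.norm(p-q)
E
python3 - <<'E'
from h import *
print(tri((374,195.5),(310.5,117)), bot.get_obs()['ee_pos'])
# handle rear end: top crop (616,365) , side (358,125)
print(tri((373.7,261),(369.5,131)))
E
```

```text
(array([ 0.57371291, -0.31076908,  0.11276099]), np.float64(0.0030922055455715443)) [ 0.49179641 -0.30501394  0.12025728]
(array([ 0.42386327, -0.30285576,  0.11792321]), np.float64(0.0012612664466167699))
```

Request:
carry_out(linear=[[-0.23,0.95,0],[-0.23,0.95,0],[-0.23,0.95,0],[-0.23,0.95,0],[-0.23,0.95,0],[-0.23,0.95,0],[-0.23,0.95,0],[-0.23,0.95,0],[-0.23,0.95,0],[-0.23,0.95,0],[-0.23,0.95,0],[-0.23,0.95,0]], rotation=[[0,0,0.01],[0,0,0.01],[0,0,0.01],[0,0,0.01],[0,0,0.01],[0,0,0.01],[0,0,0.01],[0,0,0.01],[0,0,0.01],[0,0,0.01],[0,0,0.01],[0,0,0.01]], grip=[1,1,1,1,1,1,1,1,1,1,1,1])

```text
time: 5.95
ee_pos: [0.4363, -0.0762, 0.1207]
tcp_rot: [-180.0, 0.1, -0.9]
wrist_force: [0.3, -0.2, -0.5]
opening: 0.0129
grasp_force: 98.1
```

Request:
carry_out(linear=[[-0.23,0.95,0],[-0.23,0.95,0],[-0.23,0.95,0],[-0.23,0.95,0],[-0.23,0.95,-0.3],[-0.23,0.95,-0.5],[-0.23,0.95,-0.5],[-0.23,0.95,-0.5],[-0.23,0.95,-0.5],[-0.23,0.95,-0.5],[-0.23,0.9,-0.5],[-0.23,0.9,-0.4]], rotation=[[0,0,0.01],[0,0,0.01],[0,0,0.01],[0,0,0.01],[0,0,0.01],[0,0,0.01],[0,0,0.01],[0,0,0.01],[0,0,0.01],[0,0,0.01],[0,0,0.01],[0,0,0.01]], grip=[1,1,1,1,1,1,1,1,1,1,1,1])

```text
time: 7.15
ee_pos: [0.3861, 0.059, 0.0463]
tcp_rot: [-176.1, 0.0, 6.0]
wrist_force: [0.4, 0.7, -0.9]
opening: 0.0125
grasp_force: 98.1
```

Run:
```python
from h import *
o=bot.get_obs();print(o['ee_pos'],o['tcp_rot'],o['opening'],o['wrist_force'],o['grasp_force'])
s=bot.camera("side");t=bot.camera("top")
c=np.zeros((480,800,3),np.uint8)
c[:,:400]=cv2.resize(s[200:320,200:300],(400,480),interpolation=2);c[:,400:]=cv2.resize(t[190:310,140:240],(400,480),interpolation=2)
cv2.imwrite("pics/c3.png",c)
e=o['ee_pos']
for p in(e+[.081,-.003,-.006],e+[.081,0,0]):print(proj("side",p),proj("top",p))
```

```text
[0.38609774 0.05898322 0.04629868] [-1.76103766e+02  4.53692212e-02  5.97793764e+00] 0.012540012827705201 [ 0.41416434  0.72227708 -0.9489931 ] 98.09582233428955
[279.76671836 243.86357381] [217.53035223 239.54281169]
[279.07412695 242.45553236] [216.02071432 239.36596046]
```

View pics/c3.png

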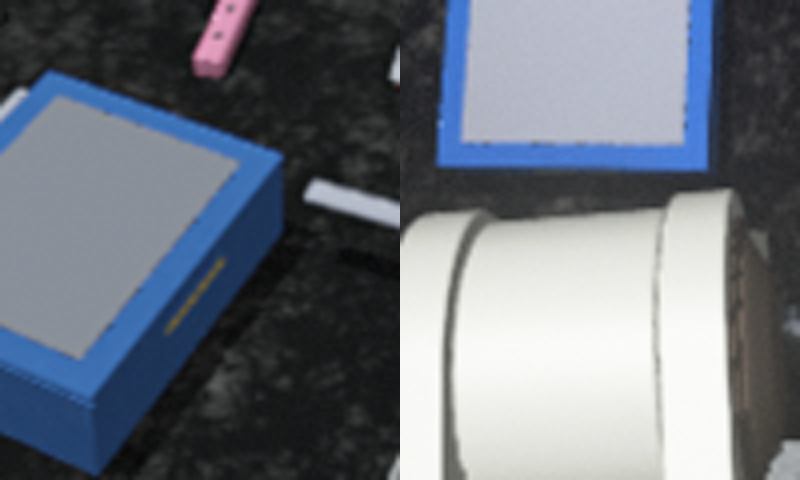

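Joint 6 hit its limit, since yaw = q1−q6+180. I'll unwind it by a full turn up in the air.

Request:
carry_out(linear=[[0,0,1],[0,0,1],[0,0,1],[0,0,1],[0,0,1],[-0.5,0,0.5],[-0.5,0,0],[0,0,0],[0,0,0],[0,0,0],[0,0,0],[0,0,0]], rotation=[[-0.25,-0.03,0.2],[-0.24,-0.02,0.5],[0,0,1],[0,0,1],[0,0,1],[0,0,1],[0,0,1],[0,0,1],[0,0,1],[0,0,1],[0,0,1],[0,0,1]], grip=[1,1,1,1,1,1,1,1,1,1,1,1])

```text
time: 8.45
ee_pos: [0.3669, 0.0584, 0.1578]
tcp_rot: [179.9, 0.2, 91.8]
wrist_force: [-0.4, 0.8, -0.9]
opening: 0.013
grasp_force: 98.1
```

Request:
carry_out(linear=[[0,0.2,0],[0,0.2,0],[0,0.2,0],[0,0.2,0],[0,0.2,0],[0,0.2,0],[0,0.2,0],[0,0.2,0],[0,0.2,0],[0,0.2,0],[0,0.2,0],[0,0.2,0]], rotation=[[0,0,1],[0,0,1],[0,0,1],[0,0,1],[0,0,1],[0,0,1],[0,0,1],[0,0,1],[0,0,1],[0,0,1],[0,0,1],[0,0,1]], grip=[1,1,1,1,1,1,1,1,1,1,1,1])

```text
time: 9.65
ee_pos: [0.3669, 0.1066, 0.1577]
tcp_rot: [179.9, 0.2, -172.2]
wrist_force: [0.0, -0.0, -1.0]
opening: 0.013
grasp_force: 98.1
```

Request:
carry_out(linear=[[0,0.2,0],[0,0.2,0],[0,0.2,0],[0,0.2,0],[0,0.2,0],[0,0.2,0],[0,0.2,0],[0,0.2,0],[0,0,0],[0,0,0],[0,0,0],[0,0,0]], rotation=[[0,0,1],[0,0,1],[0,0,1],[0,0,1],[0,0,1],[0,0,1],[0,0,1],[0,0,1],[0,0,1],[0,0,1],[0,0,1],[0,0,1]], grip=[1,1,1,1,1,1,1,1,1,1,1,1])

```text
time: 10.85
ee_pos: [0.3669, 0.1385, 0.1577]
tcp_rot: [180.0, 0.2, -76.2]
wrist_force: [0.3, 0.5, -0.6]
opening: 0.0127
grasp_force: 98.1
```

Request:
carry_out(linear=[[0,0.1,0],[0,0.1,0],[0,0.1,0],[0,0.1,0],[0,0.1,0],[0,0,0],[0,0,0],[0,0,0],[0,0,-0.5],[0,0,-1],[0,0,-1],[0,0,-1]], rotation=[[0,0,1],[0,0,1],[0,0,1],[0,0,1],[0,0,1],[0,0,1],[0,0,1],[0,0,1],[0,0,1],[0,0,0.53],[0,0,0],[0,0,0]], grip=[1,1,1,1,1,1,1,1,1,1,1,1])

```text
time: 12.05
ee_pos: [0.3669, 0.1485, 0.087]
tcp_rot: [179.9, 0.1, -0.2]
wrist_force: [1.1, 0.7, -0.0]
opening: 0.0125
grasp_force: 98.0
```

Request:
carry_out(linear=[[0.2,0,-1],[0.2,0,-0.7],[0,0,-0.3],[0,0,0],[0,0,0]], rotation=[[0,0,0],[0,0,0],[0,0,0],[0,0,0],[0,0,0]], grip=[1,1,1,1,1])

```text
time: 12.55
ee_pos: [0.3748, 0.1486, 0.0481]
tcp_rot: [179.9, 0.1, -0.2]
wrist_force: [-0.1, -0.6, -1.0]
opening: 0.0125
grasp_force: 98.0
```

Run:
```python
from h import *
o=bot.get_obs();print(o['ee_pos'],o['tcp_rot'],o['q'])
s=bot.camera("side");t=bot.camera("top")
c=np.zeros((480,800,3),np.uint8)
c[:,:400]=cv2.resize(s[200:320,200:300],(400,480),interpolation=2);c[:,400:]=cv2.resize(t[190:310,140:240],(400,480),interpolation=2)
cv2.imwrite("pics/c4.png",c)
e=o['ee_pos']
for p in(e+[.081,-.003,-.006],[.483,.145,.041]):print((proj("side",p)-[200,200])*4,(proj("top",p)-[140,190])*4+[400,0])
```

```text
[0.37484869 0.14857645 0.04808861] [ 1.79942710e+02  1.30848339e-01 -2.43336882e-01] [ 2.16246252e+01 -1.47091667e+01 -2.94331146e+01  7.54188239e+01
 -4.43055696e-03 -1.58132098e+02]
[246.74048243 304.20597437] [564.41705649 213.00641248]
[193.744062   283.10708148] [568.51524347 169.09240063]
```

View pics/c4.png

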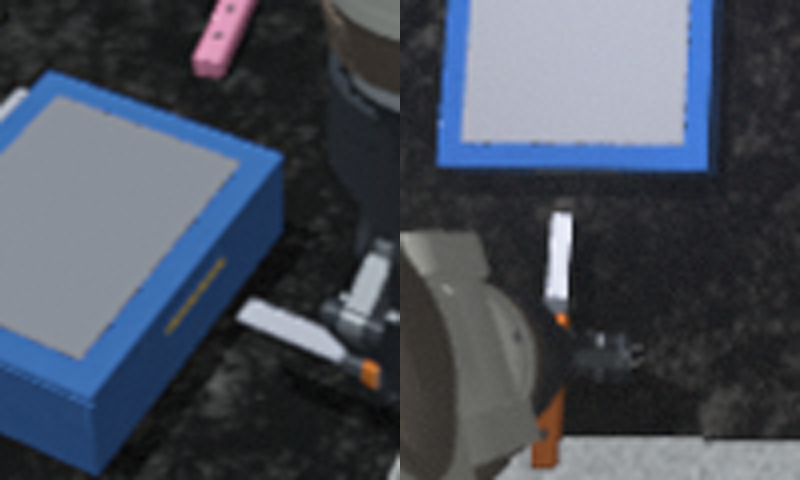

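Tip is level with the notch: tip (248,308), yellow line centre (194,296). Inserting.

Request:
carry_out(linear=[[0.4,0,0.05],[0.4,0,0],[0.4,0,0],[0.4,0,0],[0.4,0,0],[0.35,0,0],[0,0,0]], rotation=[[0,0,0],[0,0,0],[0,0,0],[0,0,0],[0,0,0],[0,0,0],[0,0,0]], grip=[1,1,1,1,1,1,1])

```text
time: 13.35
ee_pos: [0.4223, 0.1484, 0.0482]
tcp_rot: [179.9, 0.2, -0.3]
wrist_force: [0.1, -0.3, -0.5]
opening: 0.0125
grasp_force: 98.0
```

Request:
carry_out(linear=[[0.11,0,0.67],[0.11,0,0.67],[0.11,0,0.67],[0.32,0,0.57],[0.32,0,0.57],[0.32,0,0.57],[0,0,0]], rotation=[[0,0,0],[0,0,0],[0,0,0],[0,0,0],[0,0,0],[0,0,0],[0,0,0]], grip=[1,1,1,1,1,1,1])

```text
time: 14.05
ee_pos: [0.4488, 0.1488, 0.1253]
tcp_rot: [180.0, -0.0, -0.2]
wrist_force: [-0.9, 0.2, -0.6]
opening: 0.0127
grasp_force: 98.1
```

Run:
```python
from h import *
o=bot.get_obs();print(o['ee_pos'],o['tcp_rot'],o['wrist_force'],o['torque'])
s=bot.camera("side");t=bot.camera("top")
c=np.zeros((480,800,3),np.uint8)
c[:,:400]=cv2.resize(s[150:330,150:300],(400,480),interpolation=2);c[:,400:]=cv2.resize(t[130:310,120:270],(400,480),interpolation=2)
cv2.imwrite("pics/c5.png",c)
```

```text
[0.44881201 0.14883013 0.1253264 ] [ 1.79992371e+02 -2.98157612e-02 -2.46281870e-01] [-0.85080948  0.16619728 -0.55606515] [-0.00403875  0.00161421  0.00520304]
```

View pics/c5.png

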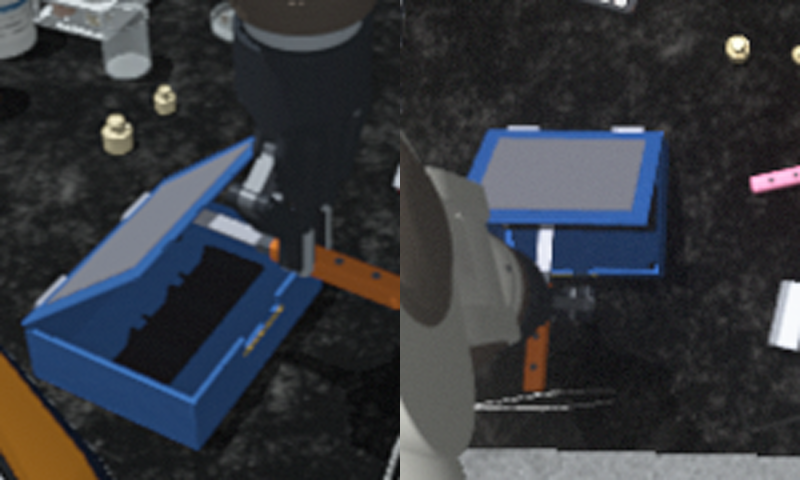

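Cover is at ~40°, with the blade under it. Continuing along the arc.

Request:
carry_out(linear=[[0.5,0,0.42],[0.5,0,0.42],[0.5,0,0.42],[0.61,0,0.22],[0.61,0,0.22],[0.61,0,0.2],[0.64,0,0],[0.64,0,0],[0,0,0]], rotation=[[0,0,0],[0,0,0],[0,0,0],[0,0,0],[0,0,0],[0,0,0],[0,0,0],[0,0,0],[0,0,0]], grip=[1,1,1,1,1,1,1,1,1])

```text
time: 15.05
ee_pos: [0.54, 0.1484, 0.1601]
tcp_rot: [179.9, 0.2, -0.3]
wrist_force: [0.2, -1.2, -1.1]
opening: 0.0131
grasp_force: 99.8
```

Request:
carry_out(linear=[[0.4,0,-0.05],[0.2,0,0],[0.2,0,0],[0.1,0,0],[0,0,0]], rotation=[[0,0,0],[0,0,0],[0,0,0],[0,0,0],[0,0,0]], grip=[1,1,1,1,1])

```text
time: 15.55
ee_pos: [0.5549, 0.1484, 0.159]
tcp_rot: [179.9, 0.5, -0.2]
wrist_force: [-14.3, -0.5, 2.0]
opening: 0.0126
grasp_force: 100.1
```

Stop reached (14 N). Retreat and lay the blade along y on the bench near the front edge.

Request:
carry_out(linear=[[-1,0,0],[-1,0,0],[-1,0,0],[-1,0,0],[-1,0,0],[-1,0,0],[-0.75,-0.9,0],[-0.75,-0.9,0],[-0.75,-0.9,0],[-0.75,-0.9,0],[-0.75,-0.9,0],[0,-0.9,0]], rotation=[[0,0,0],[0,0,0],[0,0,0],[0,0,0],[0,0,0],[0,0,-0.9],[0,0,-0.9],[0,0,-0.9],[0,0,-0.9],[0,0,-0.9],[0,0,-0.9],[0,0,-0.9]], grip=[1,1,1,1,1,1,1,1,1,1,1,1])

```text
time: 16.75
ee_pos: [0.3615, 0.0399, 0.1602]
tcp_rot: [180.0, 0.1, -50.9]
wrist_force: [1.5, -0.6, 0.1]
opening: 0.0126
grasp_force: 99.7
```

Request:
carry_out(linear=[[0,-0.9,-0.5],[0,-0.9,-1],[0,-0.9,-1],[0,-0.8,-1],[0,0,-1],[0,0,-1],[0,0,-0.8],[0,0,-0.5],[0,0,-0.2],[0,0,0],[0,0,0]], rotation=[[0,0,-0.9],[0,0,-0.9],[0,0,-0.9],[0,0,-0.9],[0,0,-0.9],[0,0,-0.45],[0,0,0],[0,0,0],[0,0,0],[0,0,0],[0,0,0]], grip=[1,1,1,1,1,1,1,1,1,1,1])

```text
time: 17.85
ee_pos: [0.363, -0.0295, 0.0205]
tcp_rot: [180.0, 0.2, -90.2]
wrist_force: [0.3, 0.3, 0.1]
opening: 0.0128
grasp_force: 99.8
```

Run:
```python
from h import *
o=bot.get_obs();print(o['ee_pos'],o['tcp_rot'],o['wrist_force'],o['q'])
s=bot.camera("side");t=bot.camera("top")
c=np.zeros((400,800,3),np.uint8)
c[:,:400]=cv2.resize(s[130:330,150:350],(400,400),interpolation=2);c[:,400:]=cv2.resize(t[130:330,150:350],(400,400),interpolation=2)
cv2.imwrite("pics/c6.png",c)
```

```text
[ 0.36304576 -0.02953985  0.02045796] [ 1.79989257e+02  1.68387412e-01 -9.02262692e+01] [0.31507134 0.26623094 0.12882958] [ -4.77872541 -19.92473527 -36.47696618  73.47184313   0.16700349
 -94.55250705]
```

View pics/c6.png

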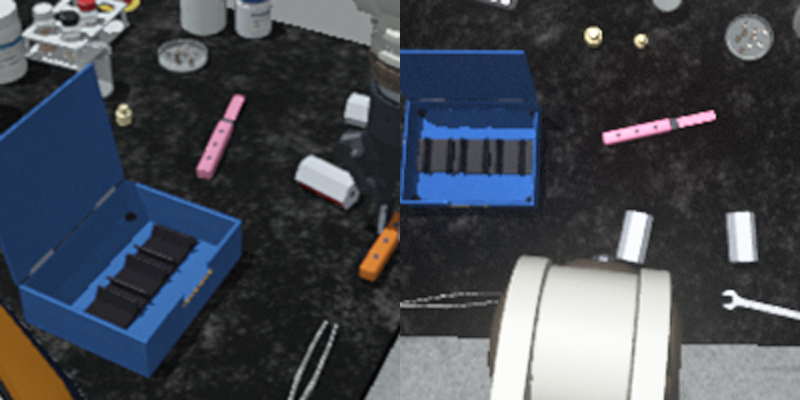

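Cover is fully back, case open. Setting the blade down.

Request:
carry_out(linear=[[0,0,-0.2],[0,0,-0.15],[0,0,0]], rotation=[[0,0,0],[0,0,0],[0,0,0]], grip=[1,1,1])

```text
time: 18.25
ee_pos: [0.3636, -0.0295, 0.0173]
tcp_rot: [-179.9, 0.2, -90.2]
wrist_force: [-20.3, 2.5, 51.1]
opening: 0.0124
grasp_force: 106.4
```

Request:
carry_out(linear=[[0,0,0],[0,0,0],[0,0,0],[0,0,0.8],[0,0,1],[0,0,1],[0,0,1],[0,0,0.2]], rotation=[[0,0,0],[0,0,0],[0,0,0],[0,0,0],[0,0,0],[0,0,0],[0,0,0],[0,0,0]], grip=[0,0,0,0,0,0,0,0])

```text
time: 19.05
ee_pos: [0.3634, -0.0296, 0.0943]
tcp_rot: [-179.9, 0.2, -90.2]
wrist_force: [-0.0, 0.2, 0.1]
opening: 0.0421
grasp_force: 0.0
```

```bash
cat >> h.py <<'E'
def bars(cam,img,thr=100):
    """silhouette rects of pale bars (plus red) on the dark bench"""
    g=img.max(2);m=((g>thr)*255).astype(np.uint8)
    m[img[:,:,0].astype(int)>img[:,:,2].astype(int)+60]=0
    n,l,st,ce=cv2.connectedComponentsWithStats(m);out=[]
    for i in range(1,n):
        if 150<st[i,4]<900:
            p=np.argwhere(l==i)[:,::-1].astype(np.float32)
            w=onz(cam,*cv2.minAreaRect(p)[0],.015)
            if .33<w[0]<.56 and -.26<w[1]<.02: out.append((st[i,4],cv2.minAreaRect(p),w[:2].round(4)))
    return out
E
python3 - <<'E'
from h import *
for c in("top","side"):
    for b in bars(c,cv2.imread(f"pics/{c}0.png")):print(c,b)
for b in bars("side",bot.camera("side")):print("now",b)
E
```

```text
top (np.int32(387), ((265.7884521484375, 247.5576934814453), (17.062103271484375, 25.8873291015625), 11.309932708740234), array([ 0.4512, -0.0641]))
top (np.int32(394), ((320.39337158203125, 248.0076141357422), (26.2901611328125, 15.17562198638916), 85.91438293457031), array([ 0.4533, -0.2018]))
top (np.int32(286), ((335.5419921875, 283.7994689941406), (53.19613265991211, 9.628567695617676), 11.821488380432129), array([ 0.3667, -0.2381]))
side (np.int32(439), ((336.3529357910156, 186.08822631835938), (28.861740112304688, 15.522278785705566), 14.03624439239502), array([ 0.4555, -0.203 ]))
side (np.int32(218), ((377.7610778808594, 193.22898864746094), (9.20534896850586, 40.431339263916016), 46.218875885009766), array([ 0.3639, -0.2219]))
side (np.int32(486), ((314.0401916503906, 219.1425018310547), (33.22502899169922, 16.403112411499023), 29.248823165893555), array([ 0.4517, -0.0702]))
now (np.int32(485), ((314.0401916503906, 219.1425018310547), (33.22502899169922, 16.403112411499023), 29.248823165893555), array([ 0.4517, -0.0702]))
now (np.int32(352), ((341.10003662109375, 254.30001831054688), (9.391485214233398, 38.9075813293457), 26.56505012512207), array([0.3633, 0.0009]))
```

Request:
carry_out(linear=[[0.96,0.01,0],[0.96,0.01,0],[0.96,0.01,0],[0.96,0.01,0],[0.96,0.01,0],[0,0,-1],[0,0,-1],[0,0,-1],[0,0,-0.7],[0,0,-0.3],[0,0,0],[0,0,0]], rotation=[[0,0,-0.28],[0,0,-0.28],[0,0,-0.28],[0,0,-0.28],[0,0,-0.28],[0,0,0],[0,0,0],[0,0,0],[0,0,0],[0,0,0],[0,0,0],[0,0,0]], grip=[1,1,1,1,1,1,1,1,1,1,1,1], grip_force=40)

```text
time: 20.3
ee_pos: [0.4589, -0.0286, 0.0133]
tcp_rot: [180.0, 0.2, -101.4]
wrist_force: [-0.1, -0.4, 0.1]
opening: -0.0004
grasp_force: 0.0
```

Run:
```python
from h import *
o=bot.get_obs();print(o['ee_pos'],o['tcp_rot'],o['opening'])
s=bot.camera("side");t=bot.camera("top")
for b in bars("side",s)+bars("top",t):print(b)
c=np.zeros((400,800,3),np.uint8)
c[:,:400]=cv2.resize(s[170:270,270:370],(400,400),interpolation=2);c[:,400:]=cv2.resize(t[200:320,220:340],(400,400),interpolation=2)
cv2.imwrite("pics/c7.png",c)
```

```text
[ 0.45888255 -0.0285773   0.01326882] [ 179.96570229    0.18016518 -101.44176412] -0.00037962095867702215
(np.int32(419), ((336.82354736328125, 186.2058868408203), (27.406526565551758, 15.522278785705566), 14.03624439239502), array([ 0.4544, -0.2031]))
(np.int32(217), ((377.7610778808594, 193.22898864746094), (9.20534896850586, 40.431339263916016), 46.218875885009766), array([ 0.3639, -0.2219]))
(np.int32(154), ((322.4200134277344, 225.5600128173828), (12.600001335144043, 17.200000762939453), 53.13010025024414), array([ 0.4281, -0.0596]))
(np.int32(350), ((341.10003662109375, 254.30001831054688), (9.391485214233398, 38.9075813293457), 26.56505012512207), array([0.3633, 0.0009]))
(np.int32(358), ((320.4162292480469, 247.827392578125), (25.22145652770996, 14.249410629272461), 85.91438293457031), array([ 0.4537, -0.2019]))
(np.int32(256), ((336.0210266113281, 283.8997497558594), (52.217342376708984, 9.628567695617676), 11.821487426757812), array([ 0.3664, -0.2393]))
```

View pics/c7.png

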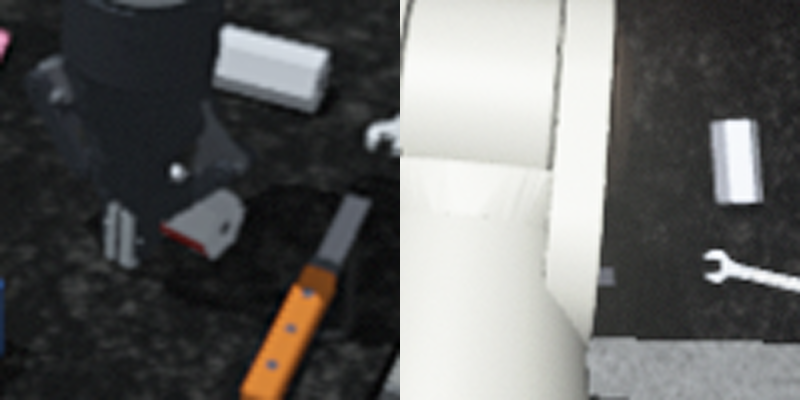

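Closed fingers are beside bar A (+y side), and the blade lies flat. First roll.

Request:
carry_out(linear=[[-0.05,-0.245,0],[-0.05,-0.245,0],[-0.022,-0.11,0.12],[-0.022,-0.11,0.12],[-0.022,-0.11,0.12],[-0.022,-0.11,0.12],[-0.022,-0.11,0.12],[-0.025,-0.12,0],[-0.025,-0.12,0],[0,0,0],[0,0,0]], rotation=[[0,0,0],[0,0,0],[0,0,0],[0,0,0],[0,0,0],[0,0,0],[0,0,0],[0,0,0],[0,0,0],[0,0,0],[0,0,0]], grip=[1,1,1,1,1,1,1,1,1,1,1])

```text
time: 21.5
ee_pos: [0.4533, -0.0542, 0.0246]
tcp_rot: [179.9, 0.2, -101.5]
wrist_force: [-0.3, 1.1, 0.2]
opening: -0.0001
grasp_force: 0.0
```

```bash
cat >> h.py <<'E'
def reds(cam,img):
    h=cv2.cvtColor(img,cv2.COLOR_BGR2HSV);m=cv2.inRange(h,(0,120,60),(6,255,255))|cv2.inRange(h,(172,120,60),(180,255,255))
    n,l,st,ce=cv2.connectedComponentsWithStats(m)
    return [(cam,int(st[i,4]),ce[i].round(1).tolist(),onz(cam,*ce[i],.03)[:2].round(3).tolist()) for i in range(1,n) if st[i,4]>5 and .38<onz(cam,*ce[i],.02)[0]<.7 and -.27<onz(cam,*ce[i],.02)[1]<.24]
E
python3 - <<'E'
from h import *
o=bot.get_obs();print(o['ee_pos'],o['tcp_rot'],o['wrist_force'])
s=bot.camera("side");cv2.imwrite("pics/s8.png",s)
print(reds("side",s));
for b in bars("side",s):print(b)
E
```

```text
[ 0.45327742 -0.05418317  0.02455107] [ 1.79912894e+02  1.75186209e-01 -1.01450611e+02] [-0.28487242  1.10570586  0.19015685]
[('side', 52, [321.8, 220.0], [0.43, -0.058])]
(np.int32(278), ((339.8823547363281, 186.97061157226562), (21.10059928894043, 15.522278785705566), 14.03624439239502), array([ 0.4472, -0.2037]))
(np.int32(216), ((377.7610778808594, 193.22898864746094), (9.20534896850586, 40.431339263916016), 46.218875885009766), array([ 0.3639, -0.2219]))
(np.int32(154), ((325.7000427246094, 219.6000518798828), (16.099689483642578, 14.758047103881836), 26.56505012512207), array([ 0.4297, -0.0805]))
(np.int32(373), ((341.5000305175781, 253.50001525878906), (9.391485214233398, 40.696434020996094), 26.56505012512207), array([ 0.3635, -0.0015]))
```

Request:
carry_out(linear=[[0.12,0.42,0],[0,0,1],[0,0,1],[0,1,1],[0,1,0],[0,0,0]], rotation=[[0,0,0],[0,0,0],[0,0,0],[0,0,0],[0,0,0],[0,0,0]], grip=[1,1,1,1,1,1])

```text
time: 22.15
ee_pos: [0.4562, -0.0038, 0.0853]
tcp_rot: [180.0, 0.2, -101.3]
wrist_force: [-0.3, -0.3, -0.4]
opening: -0.0003
grasp_force: 0.0
```

Run:
```python
from h import *
s=bot.camera("side");cv2.imwrite("pics/s9.png",s);t=bot.camera("top")
print(bot.get_obs()['ee_pos'],reds("side",s),reds("top",t))
for b in bars("side",s)+bars("top",t):print(b)
c=np.zeros((400,800,3),np.uint8)
c[:,:400]=cv2.resize(s[150:270,250:370],(400,400),interpolation=2);c[:,400:]=cv2.resize(t[200:320,220:340],(400,400),interpolation=2)
cv2.imwrite("pics/c9.png",c)
```

```text
[ 0.45571241 -0.00522631  0.08449739] [('side', 128, [315.6, 217.0], [0.445, -0.061])] []
(np.int32(348), ((336.82354736328125, 186.2058868408203), (27.406526565551758, 15.522278785705566), 14.03624439239502), array([ 0.4544, -0.2031]))
(np.int32(217), ((377.7610778808594, 193.22898864746094), (9.20534896850586, 40.431339263916016), 46.218875885009766), array([ 0.3639, -0.2219]))
(np.int32(478), ((319.2000427246094, 215.6000213623047), (31.304948806762695, 16.099689483642578), 26.56505012512207), array([ 0.4469, -0.0861]))
(np.int32(328), ((341.10003662109375, 254.30001831054688), (9.391485214233398, 38.9075813293457), 26.56505012512207), array([0.3633, 0.0009]))
(np.int32(356), ((320.3807067871094, 247.82994079589844), (25.22145652770996, 14.178163528442383), 85.91438293457031), array([ 0.4537, -0.2018]))
(np.int32(277), ((275.1764831542969, 249.79412841796875), (11.884245872497559, 25.223703384399414), 14.03624439239502), array([ 0.4462, -0.0879]))
(np.int32(253), ((336.0000305175781, 284.0), (52.217342376708984, 9.423705101013184), 11.821487426757812), array([ 0.3662, -0.2392]))
```

View pics/c9.png

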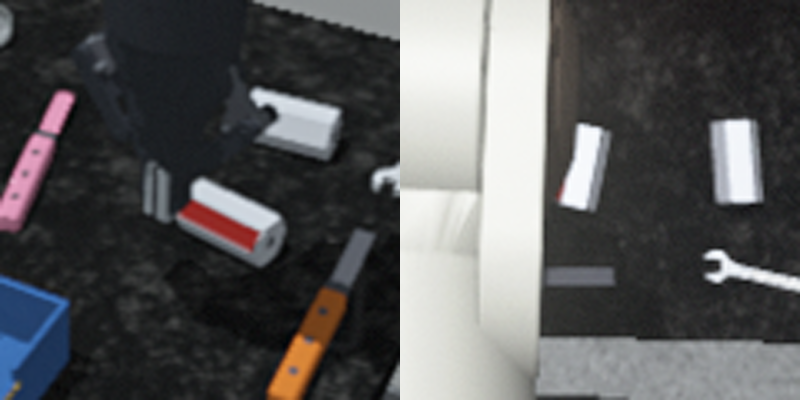

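Rolled one flat; red is now on the upper +y side, at side crop (220,225). Second roll.

Request:
carry_out(linear=[[0,-0.7,-0.5],[0,-0.7,-1],[0,-0.6,-1],[0,0,-0.7],[0,0,-0.37],[-0.05,-0.245,0],[-0.05,-0.245,0],[-0.022,-0.11,0.12],[-0.022,-0.11,0.12],[-0.022,-0.11,0.12],[-0.022,-0.11,0.12],[-0.022,-0.11,0.12]], rotation=[[0,0,0],[0,0,0],[0,0,0],[0,0,0],[0,0,0],[0,0,0],[0,0,0],[0,0,0],[0,0,0],[0,0,0],[0,0,0],[0,0,0]], grip=[1,1,1,1,1,1,1,1,1,1,1,1])

```text
time: 23.45
ee_pos: [0.4516, -0.0667, 0.0257]
tcp_rot: [179.9, 0.2, -101.4]
wrist_force: [0.2, -0.2, -1.3]
opening: 0.0001
grasp_force: 0.0
```

Request:
carry_out(linear=[[-0.025,-0.12,0],[-0.025,-0.12,0],[0,0,0],[0,0,0],[0.1,0.5,0],[0,0,1],[0,0.6,1],[0,1,1],[0,1,0],[0,0,0]], rotation=[[0,0,0],[0,0,0],[0,0,0],[0,0,0],[0,0,0],[0,0,0],[0,0,0],[0,0,0],[0,0,0],[0,0,0]], grip=[1,1,1,1,1,1,1,1,1,1])

```text
time: 24.45
ee_pos: [0.4529, -0.0072, 0.0859]
tcp_rot: [180.0, 0.2, -101.3]
wrist_force: [0.9, -0.4, -0.2]
opening: 0.0001
grasp_force: 0.0
```

Run:
```python
from h import *
s=bot.camera("side");cv2.imwrite("pics/s10.png",s);t=bot.camera("top")
print(bot.get_obs()['ee_pos'],reds("side",s),reds("top",t))
for b in bars("side",s)+bars("top",t):print(b)
h=cv2.cvtColor(t,cv2.COLOR_BGR2HSV);m=cv2.inRange(h,(0,120,60),(6,255,255))|cv2.inRange(h,(172,120,60),(180,255,255));m[:200]=0;m[275:]=0;m[:,:240]=0;m[:,345:]=0
if m.any():
    r=cv2.minAreaRect(np.argwhere(m)[:,::-1].astype(np.float32));bp=np.array([onz("top",*q,.03)[:2] for q in cv2.boxPoints(r)]);print(r,bp.round(4).tolist(),bp.mean(0))
```

```text
[ 0.45245911 -0.0087769   0.08506782] [('side', 85, [323.7, 206.4], [0.444, -0.102])] [('top', 101, [280.7, 251.0], [0.443, -0.101])]
(np.int32(309), ((337.7647399902344, 186.44119262695312), (25.46624183654785, 15.522278785705566), 14.03624439239502), array([ 0.4522, -0.2033]))
(np.int32(217), ((377.7610778808594, 193.22898864746094), (9.20534896850586, 40.431339263916016), 46.218875885009766), array([ 0.3639, -0.2219]))
(np.int32(458), ((323.50006103515625, 211.5000457763672), (31.752164840698242, 15.652474403381348), 26.56505012512207), array([ 0.4445, -0.1032]))
(np.int32(332), ((341.10003662109375, 254.30001831054688), (9.391485214233398, 38.9075813293457), 26.56505012512207), array([0.3633, 0.0009]))
(np.int32(356), ((320.3807067871094, 247.82994079589844), (25.22145652770996, 14.178163528442383), 85.91438293457031), array([ 0.4537, -0.2018]))
(np.int32(355), ((280.326904296875, 250.86538696289062), (14.316475868225098, 25.49509620666504), 11.309932708740234), array([ 0.4438, -0.1009]))
(np.int32(254), ((336.0000305175781, 284.0), (52.217342376708984, 9.423705101013184), 11.821487426757812), array([ 0.3662, -0.2392]))
((280.7307434082031, 250.84616088867188), (4.510670185089111, 21.376657485961914), 11.309932708740234) [[0.4187, -0.0908], [0.4703, -0.1006], [0.4684, -0.1117], [0.4168, -0.1017]] [ 0.44357843 -0.1012087 ]
```

Bar A is red face up, at top (280.7,251). Grasping it by its ends.

Request:
carry_out(linear=[[-0.09,-0.92,0],[-0.09,-0.92,0],[-0.09,-0.92,0],[-0.09,-0.92,0],[-0.09,-0.92,0],[0,0,-0.7],[0,0,-1],[0,0,-1],[0,0,-0.7],[0,0,-0.3],[0,0,0]], rotation=[[0,0,0.02],[0,0,0],[0,0,0],[0,0,0],[0,0,0],[0,0,0],[0,0,0],[0,0,0],[0,0,0],[0,0,0],[0,0,0]], grip=[-1,-1,-1,-1,-1,-1,-1,-1,-1,-1,-1])

```text
time: 25.65
ee_pos: [0.443, -0.101, 0.0104]
tcp_rot: [179.8, 0.2, -101.3]
wrist_force: [0.5, -0.4, -0.3]
opening: 0.0858
grasp_force: 0.0
```

Request:
carry_out(linear=[[0,0,0],[0,0,0],[0,0,0],[0,0,0],[0,0,0],[0,0,0],[0,0,0],[0,0,0]], rotation=[[0,0,0],[0,0,0],[0,0,0],[0,0,0],[0,0,0],[0,0,0],[0,0,0],[0,0,0]], grip=[1,1,1,1,1,1,1,1], grip_force=70)

```text
time: 26.45
ee_pos: [0.4444, -0.1015, 0.0126]
tcp_rot: [-179.9, 0.2, -101.3]
wrist_force: [0.5, 0.1, 5.4]
opening: 0.0584
grasp_force: 76.0
```

Request:
carry_out(linear=[[0,0,0.5],[0,0,1],[0,0,1],[0,0,1],[0,0,1],[0,0,1],[0,0,0]], rotation=[[0,0,0],[0,0,0.28],[0,0,0.28],[0,0,0.28],[0,0,0.28],[0,0,0.28],[0,0,0]], grip=[1,1,1,1,1,1,1])

```text
time: 27.15
ee_pos: [0.4448, -0.1016, 0.1245]
tcp_rot: [-179.8, 0.1, -90.0]
wrist_force: [-0.6, -0.4, -0.9]
opening: 0.0582
grasp_force: 75.4
```

Run:
```python
from h import *
print(bot.get_obs()['ee_pos'],bot.get_obs()['tcp_rot'],bot.get_obs()['opening'])
s=bot.camera("side");t=bot.camera("top");print(reds("side",s),reds("top",t))
# dark cradle in the open case
def dark(cam,img):
    P=np.array([proj(cam,[x,y,.02]) for x,y in((.50,.075),(.50,.215),(.60,.215),(.60,.075))]).astype(np.int32)
    k=np.zeros(img.shape[:2],np.uint8);cv2.fillPoly(k,[P],255)
    m=((img[:,:,0]<75)*255).astype(np.uint8)&k
    n,l,st,ce=cv2.connectedComponentsWithStats(m)
    q=np.argwhere(m)[:,::-1].astype(np.float32)
    r=cv2.minAreaRect(q);print(cam,r,[onz(cam,*u,.018)[:2].round(4).tolist() for u in cv2.boxPoints(r)],onz(cam,*r[0],.018),[st[i].tolist() for i in range(1,n)])
dark("top",t);dark("side",s)
c=np.zeros((420,800,3),np.uint8)
c[:,:400]=cv2.resize(s[190:330,150:283],(400,420),interpolation=2);c[:,400:]=cv2.resize(t[170:245,145:216],(400,420),interpolation=2)
cv2.imwrite("pics/c11.png",c)
```

```text
[ 0.44482184 -0.10161474  0.12448634] [-1.79821412e+02  1.16323801e-01 -9.00393990e+01] 0.05822320903346239
[] []
top ((185.0, 201.5), (29.0, 54.0), 90.0) [[0.6014, 0.2211], [0.6043, 0.0793], [0.5281, 0.0757], [0.5251, 0.2153]] [0.56443633 0.14771737 0.018     ] [[160, 187, 3, 2, 5], [158, 199, 28, 18, 322], [189, 200, 14, 17, 173], [208, 200, 5, 17, 74], [168, 209, 1, 2, 2], [170, 210, 1, 1, 1], [187, 215, 1, 1, 1]]
side ((220.80279541015625, 267.2884216308594), (37.295631408691406, 55.228858947753906), 23.051301956176758) [[0.5631, 0.2045], [0.6052, 0.0734], [0.5234, 0.0766], [0.4918, 0.203]] [0.54405439 0.14324128 0.018     ] [[213, 236, 5, 5, 20], [193, 243, 56, 51, 1220]]
```

View pics/c11.png

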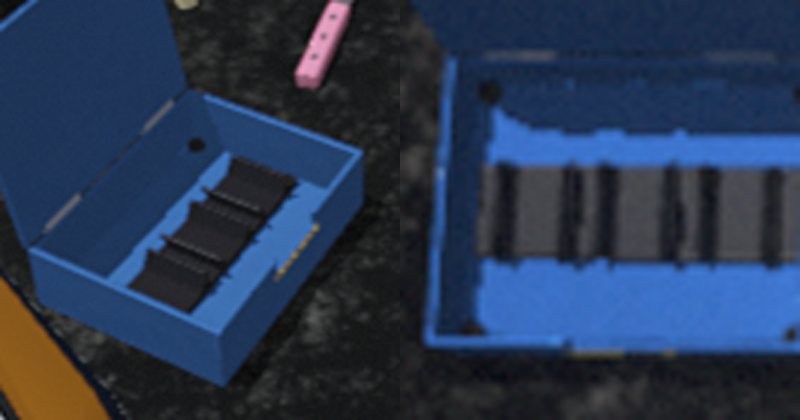

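Run:
```python
from h import *
for u in(169.5,187.07,205.35):print(onz("top",u,208.1,.012))
print(onz("side",220.5,267.5,.012),tri((187.07,208.1),(220.5,267.5)))
for y in(.145,.1):print(proj("side",[.549,y,.01]),proj("top",[.549,y,.01]))
```

```text
[0.54715493 0.18849879 0.012     ]
[0.54812642 0.14254753 0.012     ]
[0.5491353  0.09482772 0.012     ]
[0.5478032  0.13921725 0.012     ] (array([0.54698285, 0.14159708, 0.01477244]), np.float64(0.0016164749090071668))
[218.31325154 270.00593949] [186.31114548 207.86122672]
[231.25500625 255.12815539] [203.48863629 208.22231833]
```

Request:
carry_out(linear=[[0.4,0.94,0],[0.4,0.94,0],[0.4,0.94,0],[0.4,0.94,0],[0.4,0.94,0],[0.4,0.94,0],[0.4,0.94,0],[0.4,0.94,0],[0.4,0.94,0],[0.4,0.94,0],[0.4,0.94,0],[0.4,0.94,0]], rotation=[[0,0,0],[0,0,0],[0,0,0],[0,0,0],[0,0,0],[0,0,0],[0,0,0],[0,0,0],[0,0,0],[0,0,0],[0,0,0],[0,0,0]], grip=[1,1,1,1,1,1,1,1,1,1,1,1])

```text
time: 28.45
ee_pos: [0.5392, 0.125, 0.1198]
tcp_rot: [179.8, 0.1, -90.1]
wrist_force: [0.6, -0.2, -1.1]
opening: 0.0585
grasp_force: 75.3
```

Request:
carry_out(linear=[[0.35,0.92,0],[0,0,-0.6],[0,0,-1],[0,0,-1],[0,0,-1],[0,0,-0.6],[0,0,0],[0,0,0]], rotation=[[0,0,0],[0,0,0.05],[0,0,0],[0,0,0],[0,0,0],[0,0,0],[0,0,0],[0,0,0]], grip=[1,1,1,1,1,1,1,1])

```text
time: 29.25
ee_pos: [0.5465, 0.1425, 0.0375]
tcp_rot: [179.9, 0.2, -89.7]
wrist_force: [0.6, -0.3, -0.3]
opening: 0.0586
grasp_force: 75.4
```

Run:
```python
from h import *
o=bot.get_obs();print(o['ee_pos'],o['tcp_rot'],o['opening'],o['q'])
s=bot.camera("side");cv2.imwrite("pics/s12.png",cv2.resize(s[170:320,140:290],None,fx=4,fy=4,interpolation=2));print(reds("side",s))
```

```text
[0.54653675 0.14250532 0.03752668] [ 1.79919143e+02  1.70663106e-01 -8.96957294e+01] 0.0586021008344254 [ 14.52317926   7.99083044  -9.01323807  73.03239179   0.18529524
 -75.78127076]
[('side', 118, [217.5, 251.9], [0.564, 0.122])]
```

View pics/s12.png

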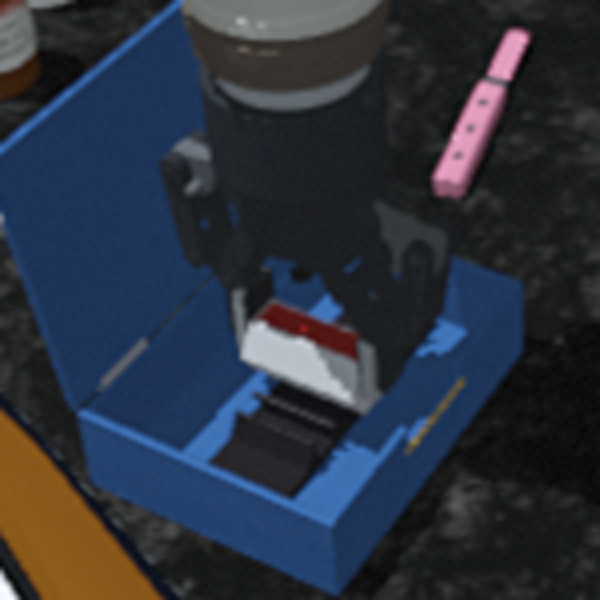

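Bar A is red up over the middle bay and level. Lowering and releasing.

Request:
carry_out(linear=[[0,0,-0.3],[0,0,-0.2],[0,0,-0.15],[0,0,0]], rotation=[[0,0,0],[0,0,0],[0,0,0],[0,0,0]], grip=[1,1,1,1])

```text
time: 29.7
ee_pos: [0.5462, 0.1426, 0.0238]
tcp_rot: [179.9, 0.2, -89.7]
wrist_force: [-0.1, 0.3, -0.8]
opening: 0.0586
grasp_force: 75.4
```

Request:
carry_out(linear=[[0,0,-0.07],[0,0,0]], rotation=[[0,0,0],[0,0,0]], grip=[1,1])

```text
time: 29.9
ee_pos: [0.5466, 0.1427, 0.0228]
tcp_rot: [179.9, 0.2, -89.7]
wrist_force: [-0.0, 0.3, -1.2]
opening: 0.0588
grasp_force: 75.4
```

Request:
carry_out(linear=[[0,0,-0.08],[0,0,0]], rotation=[[0,0,0],[0,0,0]], grip=[1,1])

```text
time: 30.1
ee_pos: [0.5467, 0.1427, 0.0226]
tcp_rot: [180.0, 0.2, -89.7]
wrist_force: [-5.6, -1.5, 9.1]
opening: 0.0586
grasp_force: 76.4
```

Request:
carry_out(linear=[[0,0,0],[0,0,0],[0,0,0],[0,0,0.5],[0,0,1],[0,0,1],[0,0,1],[0,0,1],[0,0,1],[-0.23,-0.98,0],[-0.23,-0.98,0],[-0.23,-0.98,0]], rotation=[[0,0,0],[0,0,0],[0,0,0],[0,0,0],[0,0,0],[0,0,0],[0,0,0],[0,0,0],[0,0,0],[0,0,0.05],[0,0,0.05],[0,0,0.05]], grip=[-0.75,-0.75,-0.75,-0.75,-0.75,-0.75,-0.75,-0.75,-0.75,-0.75,-0.75,-0.75])

```text
time: 31.3
ee_pos: [0.5327, 0.0834, 0.1322]
tcp_rot: [180.0, 0.2, -88.4]
wrist_force: [0.4, -0.6, 0.1]
opening: 0.0747
grasp_force: 0.0
```

Request:
carry_out(linear=[[-0.23,-0.98,0],[-0.23,-0.98,0],[-0.23,-0.98,0],[-0.23,-0.98,0],[-0.23,-0.98,0],[-0.23,-0.98,0],[-0.23,-0.98,0],[-0.23,-0.98,0],[-0.23,-0.98,0],[-0.23,-0.98,0],[-0.23,-0.98,0],[-0.23,-0.98,0]], rotation=[[0,0,0.02],[0,0,0.02],[0,0,0.02],[0,0,0.02],[0,0,0.02],[0,0,0.02],[0,0,0.02],[0,0,0.02],[0,0,0.02],[0,0,0.02],[0,0,0.02],[0,0,0.02]], grip=[1,1,1,1,1,1,1,1,1,1,1,1], grip_force=40)

```text
time: 32.5
ee_pos: [0.4774, -0.1522, 0.1321]
tcp_rot: [180.0, 0.2, -86.6]
wrist_force: [0.2, -0.0, -0.6]
opening: -0.0001
grasp_force: 0.0
```

Run:
```python
from h import *
o=bot.get_obs();print(o['ee_pos'],o['tcp_rot'],o['opening'])
s=bot.camera("side");t=bot.camera("top");print(reds("side",s),reds("top",t))
for b in bars("side",s)+bars("top",t):print(b)
h=cv2.cvtColor(t,cv2.COLOR_BGR2HSV);m=cv2.inRange(h,(0,120,60),(6,255,255))|cv2.inRange(h,(172,120,60),(180,255,255));m[:190]=0;m[230:]=0;m[:,:155]=0;m[:,220:]=0
if m.any():
    r=cv2.minAreaRect(np.argwhere(m)[:,::-1].astype(np.float32));print(m.sum()/255,r,[onz("top",*q,.04)[:2].round(4).tolist() for q in cv2.boxPoints(r)])
```

```text
[ 0.4774117  -0.15216057  0.13213265] [ 1.79967299e+02  1.58504635e-01 -8.65527053e+01] -9.760614417995018e-05
[('side', 131, [219.2, 258.3], [0.552, 0.135])] [('top', 99, [184.6, 206.8], [0.549, 0.145])]
(np.int32(422), ((336.7059020996094, 186.17648315429688), (28.134132385253906, 15.522278785705566), 14.03624439239502), array([ 0.4547, -0.2031]))
(np.int32(162), ((378.00006103515625, 193.50001525878906), (9.192388534545898, 37.47665786743164), 45.0), array([ 0.3631, -0.2212]))
(np.int32(425), ((318.76922607421875, 238.1538543701172), (9.021342277526855, 52.166893005371094), 11.309932708740234), array([ 0.4192, -0.0207]))
(np.int32(383), ((254.04981994628906, 258.6867370605469), (7.021306991577148, 59.90656661987305), 75.0685806274414), array([ 0.4229, -0.0351]))
99.0 ((184.65565490722656, 207.00975036621094), (4.553615093231201, 20.2729434967041), 3.5763344764709473) [[0.5213, 0.1486], [0.573, 0.1487], [0.5725, 0.1371], [0.5208, 0.1371]]
```

Bar A sits red up at (0.548, 0.143). The blade got knocked a little, to about (0.42, −0.03), but it's still flat and clear of the case. Now bar B, towards +y.

Request:
carry_out(linear=[[-0.2,-0.9,0],[-0.2,-0.9,0],[-0.2,-0.9,0],[-0.2,-0.9,0],[-0.2,-0.87,0],[0,0,-1],[0,0,-1],[0,0,-1],[0,0,-1],[0,0,-1],[0,0,-0.65],[0,0,-0.3]], rotation=[[0,0,0.03],[0,0,0],[0,0,0],[0,0,0],[0,0,0],[0,0,0],[0,0,0],[0,0,0],[0,0,0],[0,0,0],[0,0,0],[0,0,0]], grip=[1,1,1,1,1,1,1,1,1,1,1,1])

```text
time: 33.8
ee_pos: [0.4573, -0.2401, 0.0114]
tcp_rot: [179.9, 0.2, -86.3]
wrist_force: [-0.2, 0.3, 0.1]
opening: -0.0001
grasp_force: 0.0
```

Request:
carry_out(linear=[[0,0,0],[-0.015,0.25,0],[-0.015,0.25,0],[-0.008,0.11,0.12],[-0.008,0.11,0.12],[-0.008,0.11,0.12],[-0.008,0.11,0.12],[-0.008,0.11,0.12],[-0.008,0.12,0],[-0.008,0.12,0],[0,0,0],[0,0,0]], rotation=[[0,0,0],[0,0,0],[0,0,0],[0,0,0],[0,0,0],[0,0,0],[0,0,0],[0,0,0],[0,0,0],[0,0,0],[0,0,0],[0,0,0]], grip=[1,1,1,1,1,1,1,1,1,1,1,1])

```text
time: 35.0
ee_pos: [0.4558, -0.2149, 0.0242]
tcp_rot: [179.9, 0.2, -86.3]
wrist_force: [0.1, 0.4, -0.7]
opening: -0.0002
grasp_force: 0.0
```

Request:
carry_out(linear=[[0,-0.5,0],[0,-0.2,1],[0,-0.5,1],[0,-1,1],[0,-1,0.5],[0,0,0]], rotation=[[0,0,0],[0,0,0],[0,0,0],[0,0,0],[0,0,0],[0,0,0]], grip=[1,1,1,1,1,1])

```text
time: 35.6
ee_pos: [0.4564, -0.2817, 0.0958]
tcp_rot: [-179.9, 0.1, -86.4]
wrist_force: [0.2, 0.4, -0.6]
opening: 0.0003
grasp_force: 0.0
```

```bash
cat > st.py <<'E'
from h import *
o=bot.get_obs();print(o['ee_pos'],o['tcp_rot'],o['opening'])
s=bot.camera("side");t=bot.camera("top");print(reds("side",s),reds("top",t))
for b in bars("side",s)+bars("top",t):print(b)
E
python3 st.py
```

```text
[ 0.45642382 -0.2817233   0.0958479 ] [-1.79947393e+02  5.22942016e-02 -8.64379130e+01] 0.00025598608985650037
[('side', 131, [219.2, 258.3], [0.552, 0.135])] [('top', 99, [184.6, 206.8], [0.549, 0.145]), ('top', 35, [319.6, 248.3], [0.452, -0.197])]
(np.int32(445), ((333.9117736816406, 190.3529510498047), (29.10427474975586, 15.764815330505371), 14.03624439239502), array([ 0.4541, -0.185 ]))
(np.int32(209), ((377.25067138671875, 193.71812438964844), (9.20534896850586, 39.01744842529297), 46.218875885009766), array([ 0.3643, -0.2196]))
(np.int32(426), ((318.75, 238.25001525878906), (9.021342277526855, 52.36301040649414), 11.309932708740234), array([ 0.4191, -0.0204]))
(np.int32(343), ((313.3362731933594, 248.54428100585938), (25.476778030395508, 13.902471542358398), 86.18592071533203), array([ 0.4515, -0.184 ]))
(np.int32(383), ((254.04981994628906, 258.6867370605469), (7.021306991577148, 59.90656661987305), 75.0685806274414), array([ 0.4229, -0.0351]))
(np.int32(236), ((335.6066589355469, 283.42681884765625), (51.09989547729492, 9.396894454956055), 10.539183616638184), array([ 0.3675, -0.2383]))
```

Bar B rolled; red is now on its upper −y flat, top (319.6,248.3). One more roll.

Request:
carry_out(linear=[[0,0.9,0],[0,1,0],[0,1,-1],[0,0,-1],[0,0,-1],[0,0,-0.8],[0,0,-0.35],[0,0,0],[-0.015,0.25,0],[-0.015,0.25,0]], rotation=[[0,0,0],[0,0,0],[0,0,0],[0,0,0],[0,0,0],[0,0,0],[0,0,0],[0,0,0],[0,0,0],[0,0,0]], grip=[1,1,1,1,1,1,1,1,1,1])

```text
time: 36.7
ee_pos: [0.4557, -0.2107, 0.0122]
tcp_rot: [180.0, 0.1, -86.3]
wrist_force: [0.0, -0.8, 0.1]
opening: -0.0001
grasp_force: 0.5
```

Request:
carry_out(linear=[[-0.008,0.11,0.12],[-0.008,0.11,0.12],[-0.008,0.11,0.12],[-0.008,0.11,0.12],[-0.008,0.11,0.12],[-0.008,0.12,0],[-0.008,0.12,0],[0,0,0],[0,0,0]], rotation=[[0,0,0],[0,0,0],[0,0,0],[0,0,0],[0,0,0],[0,0,0],[0,0,0],[0,0,0],[0,0,0]], grip=[1,1,1,1,1,1,1,1,1])

```text
time: 37.6
ee_pos: [0.4541, -0.195, 0.0232]
tcp_rot: [179.9, 0.2, -86.3]
wrist_force: [0.1, 0.7, 0.3]
opening: -0.0
grasp_force: 0.0
```

Request:
carry_out(linear=[[0,-0.5,0],[0,-0.2,1],[0,-0.5,1],[0,-1,1],[0,-1,0.5],[0,0,0]], rotation=[[0,0,0],[0,0,0],[0,0,0],[0,0,0],[0,0,0],[0,0,0]], grip=[1,1,1,1,1,1])

```text
time: 38.2
ee_pos: [0.4547, -0.2618, 0.0948]
tcp_rot: [-179.9, 0.1, -86.4]
wrist_force: [-0.7, -0.0, 0.1]
opening: -0.0002
grasp_force: 0.0
```

```bash
cat >> st.py <<'E'
h=cv2.cvtColor(t,cv2.COLOR_BGR2HSV);m=cv2.inRange(h,(0,120,60),(6,255,255))|cv2.inRange(h,(172,120,60),(180,255,255));m[:220]=0;m[275:]=0;m[:,:270]=0;m[:,345:]=0
if m.any():
    r=cv2.minAreaRect(np.argwhere(m)[:,::-1].astype(np.float32));bp=np.array([onz("top",*q,.03)[:2] for q in cv2.boxPoints(r)]);print(r,bp.round(4).tolist(),bp.mean(0))
E
python3 st.py
```

```text
[ 0.45473145 -0.26184953  0.09483978] [-1.79946427e+02  5.89902828e-02 -8.64366526e+01] -0.00024191170838627226
[('side', 64, [332.4, 190.1], [0.451, -0.165]), ('side', 131, [219.2, 258.3], [0.552, 0.135])] [('top', 99, [184.6, 206.8], [0.549, 0.145]), ('top', 105, [306.5, 248.6], [0.45, -0.165])]
(np.int32(199), ((377.25067138671875, 193.71812438964844), (9.20534896850586, 39.01744842529297), 46.218875885009766), array([ 0.3643, -0.2196]))
(np.int32(449), ((331.09613037109375, 194.9807586669922), (29.293733596801758, 15.699337005615234), 15.255120277404785), array([ 0.453 , -0.1656]))
(np.int32(426), ((318.75, 238.25001525878906), (9.021342277526855, 52.36301040649414), 11.309932708740234), array([ 0.4191, -0.0204]))
(np.int32(361), ((305.6725769042969, 248.58851623535156), (25.476778030395508, 14.168546676635742), 86.18592071533203), array([ 0.451 , -0.1647]))
(np.int32(383), ((254.04981994628906, 258.6867370605469), (7.021306991577148, 59.90656661987305), 75.0685806274414), array([ 0.4229, -0.0351]))
((306.5, 248.49998474121094), (21.321626663208008, 4.601789951324463), 85.60128784179688) [[0.4763, -0.1574], [0.4774, -0.1688], [0.4254, -0.1726], [0.4242, -0.1613]] [ 0.45082106 -0.16500618]
```

Bar B is red up at (0.451, −0.165). Grasping it.

Request:
carry_out(linear=[[-0.04,0.97,0],[-0.04,0.97,0],[-0.04,0.97,0],[-0.04,0.97,0],[-0.04,0.97,0],[0,0,-0.7],[0,0,-1],[0,0,-1],[0,0,-1],[0,0,-0.4],[0,0,0]], rotation=[[0,0,0.03],[0,0,0],[0,0,0],[0,0,0],[0,0,0],[0,0,0],[0,0,0],[0,0,0],[0,0,0],[0,0,0],[0,0,0]], grip=[-1,-1,-1,-1,-1,-1,-1,-1,-1,-1,-1])

```text
time: 39.4
ee_pos: [0.4489, -0.1618, 0.0095]
tcp_rot: [179.8, 0.2, -86.1]
wrist_force: [1.4, -0.6, -0.1]
opening: 0.0854
grasp_force: 0.0
```

Request:
carry_out(linear=[[0,0,0],[0,0,0],[0,0,0],[0,0,0],[0,0,0],[0,0,0],[0,0,0],[0,0,0]], rotation=[[0,0,0],[0,0,0],[0,0,0],[0,0,0],[0,0,0],[0,0,0],[0,0,0],[0,0,0]], grip=[1,1,1,1,1,1,1,1], grip_force=70)

```text
time: 40.2
ee_pos: [0.4509, -0.1625, 0.0126]
tcp_rot: [-180.0, 0.1, -86.1]
wrist_force: [-1.5, -0.2, 6.4]
opening: 0.0585
grasp_force: 76.2
```

Request:
carry_out(linear=[[0,0,0.5],[0,0,1],[0,0,1],[0,0,1],[0,0,1],[0,0,1],[0,0,0]], rotation=[[0,0,0],[0,0,-0.1],[0,0,-0.1],[0,0,-0.1],[0,0,-0.1],[0,0,0],[0,0,0]], grip=[1,1,1,1,1,1,1])

```text
time: 40.9
ee_pos: [0.4513, -0.1625, 0.1245]
tcp_rot: [-179.8, 0.1, -89.3]
wrist_force: [0.5, 0.4, -0.2]
opening: 0.0586
grasp_force: 75.5
```

Request:
carry_out(linear=[[0.34,0.93,0],[0.34,0.93,0],[0.34,0.93,0],[0.34,0.93,0],[0.34,0.93,0],[0.34,0.93,0],[0.34,0.93,0],[0.34,0.93,0],[0.34,0.93,0],[0.34,0.93,0],[0.34,0.93,0],[0.34,0.93,0]], rotation=[[0,0,0],[0,0,0],[0,0,0],[0,0,0],[0,0,0],[0,0,0],[0,0,0],[0,0,0],[0,0,0],[0,0,0],[0,0,0],[0,0,0]], grip=[1,1,1,1,1,1,1,1,1,1,1,1])

```text
time: 42.1
ee_pos: [0.5316, 0.0618, 0.1204]
tcp_rot: [179.9, 0.2, -89.3]
wrist_force: [-0.1, -0.2, -0.3]
opening: 0.0583
grasp_force: 75.4
```

Request:
carry_out(linear=[[0.34,0.92,0],[0.34,0.92,0],[0,0,-0.6],[0,0,-1],[0,0,-1],[0,0,-1],[0,0,-0.7],[0,0,0],[0,0,0]], rotation=[[0,0,0],[0,0,0],[0,0,0],[0,0,0],[0,0,0],[0,0,0],[0,0,0],[0,0,0],[0,0,0]], grip=[1,1,1,1,1,1,1,1,1])

```text
time: 43.0
ee_pos: [0.5452, 0.0976, 0.0354]
tcp_rot: [179.9, 0.2, -89.3]
wrist_force: [-0.3, -0.3, -0.7]
opening: 0.0588
grasp_force: 75.4
```

```bash
python3 st.py
```

```text
[0.54520801 0.09763936 0.03535524] [ 1.79907121e+02  1.71249785e-01 -8.92886274e+01] 0.05881683349715203
[('side', 106, [231.7, 237.6], [0.563, 0.075]), ('side', 131, [219.2, 258.3], [0.552, 0.135])] []
(np.int32(218), ((377.7610778808594, 193.22898864746094), (9.20534896850586, 40.431339263916016), 46.218875885009766), array([ 0.3639, -0.2219]))
(np.int32(347), ((319.05767822265625, 238.21153259277344), (7.648528099060059, 52.16688537597656), 11.309932708740234), array([ 0.4186, -0.0208]))
(np.int32(301), ((254.5499267578125, 258.7080078125), (6.534442901611328, 58.926673889160156), 76.50426483154297), array([ 0.4229, -0.0363]))
(np.int32(255), ((336.0000305175781, 284.0), (52.217342376708984, 9.423705101013184), 11.821487426757812), array([ 0.3662, -0.2392]))
```

Request:
carry_out(linear=[[0.05,-0.02,-0.3],[0,0,-0.2],[0,0,-0.12],[0,0,0]], rotation=[[0,0,0],[0,0,0],[0,0,0],[0,0,0]], grip=[1,1,1,1])

```text
time: 43.5
ee_pos: [0.5463, 0.0976, 0.0229]
tcp_rot: [179.9, 0.2, -89.3]
wrist_force: [0.4, 1.1, -1.5]
opening: 0.0584
grasp_force: 75.4
```

Request:
carry_out(linear=[[0,0,-0.06],[0,0,0]], rotation=[[0,0,0],[0,0,0]], grip=[1,1])

```text
time: 43.7
ee_pos: [0.5464, 0.0977, 0.0227]
tcp_rot: [180.0, 0.2, -89.3]
wrist_force: [-3.6, 0.3, 7.8]
opening: 0.0585
grasp_force: 76.3
```

Request:
carry_out(linear=[[0,0,0],[0,0,0],[0,0,0],[0,0,0.5],[0,0,1],[0,0,1],[0,0,1],[0,0,1],[0,0,1],[0,0,1],[0,0,1],[0,0,1]], rotation=[[0,0,0],[0,0,0],[0,0,0],[0,0,0],[0,0,0],[0,0,0],[0,0,0],[0,0,0],[0,0,0],[0,0,0],[0,0,0],[0,0,0]], grip=[-0.75,-0.75,-0.75,-0.75,-0.75,-0.75,-0.75,-0.75,1,1,1,1])

```text
time: 44.9
ee_pos: [0.5462, 0.0974, 0.1933]
tcp_rot: [180.0, 0.2, -89.3]
wrist_force: [1.5, 0.1, -0.1]
opening: 0.0166
grasp_force: 0.0
```

Request:
carry_out(linear=[[0,0,1],[0,0,1],[0,0,0.9],[0.7,0.25,0],[0.7,0.25,0],[0.7,0.25,0],[0.7,0.25,0],[0.7,0.25,0],[0.7,0.25,0],[0.7,0.25,0],[0.7,0.25,0],[0.65,0.25,0]], rotation=[[0,0,0],[0,0,0],[0,0,0],[0,0,0],[0,0,0],[0,0,0],[0,0,0],[0,0,0],[0,0,0],[0,0,0],[0,0,0],[0,0,0]], grip=[1,1,1,1,1,1,1,1,1,1,1,1])

```text
time: 46.1
ee_pos: [0.6718, 0.1426, 0.2503]
tcp_rot: [179.9, 0.2, -89.3]
wrist_force: [-0.8, -0.4, 0.8]
opening: -0.0002
grasp_force: 0.0
```

```bash
python3 st.py
python3 - <<'E'
from h import *
t=bot.camera("top");s=bot.camera("side");cv2.imwrite("pics/t20.png",t);cv2.imwrite("pics/s20.png",s)
for cam,img in(("top",t),("side",s)):
    h=cv2.cvtColor(img,cv2.COLOR_BGR2HSV);m=cv2.inRange(h,(0,120,50),(6,255,255))|cv2.inRange(h,(172,120,50),(180,255,255))
    n,l,st,ce=cv2.connectedComponentsWithStats(m)
    for i in range(1,n):
        if st[i,4]>40:
            r=cv2.minAreaRect(np.argwhere(l==i)[:,::-1].astype(np.float32));b=np.array([onz(cam,*q,.04)[:2] for q in cv2.boxPoints(r)]);print(cam,st[i,4],b.mean(0).round(4),b.round(3).tolist())
E
```

```text
[0.67179158 0.14258988 0.25029346] [ 1.79944874e+02  1.76573346e-01 -8.92836709e+01] -0.000199155496031055
[('side', 116, [232.7, 242.7], [0.553, 0.087]), ('side', 131, [219.2, 258.3], [0.552, 0.135])] [('top', 99, [184.6, 206.8], [0.549, 0.145]), ('top', 91, [203.3, 207.9], [0.547, 0.097])]
(np.int32(217), ((377.7610778808594, 193.22898864746094), (9.20534896850586, 40.431339263916016), 46.218875885009766), array([ 0.3639, -0.2219]))
(np.int32(352), ((319.0318603515625, 238.22813415527344), (8.23043441772461, 52.150367736816406), 10.491477012634277), array([ 0.4186, -0.0207]))
(np.int32(316), ((254.51844787597656, 258.5790100097656), (6.7519659996032715, 58.917396545410156), 76.86598205566406), array([ 0.4232, -0.0363]))
(np.int32(257), ((336.0210266113281, 283.8997497558594), (52.217342376708984, 9.628567695617676), 11.821487426757812), array([ 0.3664, -0.2393]))
top 60 [ 0.8565 -0.1961] [[0.855, -0.181], [0.872, -0.198], [0.858, -0.211], [0.841, -0.195]]
top 230 [ 0.8078 -0.3632] [[0.782, -0.313], [0.86, -0.39], [0.833, -0.413], [0.756, -0.336]]
top 99 [0.5469 0.1429] [[0.521, 0.149], [0.573, 0.149], [0.572, 0.137], [0.521, 0.137]]
top 91 [0.5467 0.0957] [[0.522, 0.101], [0.571, 0.101], [0.571, 0.09], [0.522, 0.09]]
side 143 [ 0.8884 -0.5525] [[0.955, -0.63], [0.923, -0.647], [0.823, -0.474], [0.852, -0.459]]
side 46 [ 0.8399 -0.253 ] [[0.865, -0.255], [0.835, -0.278], [0.816, -0.251], [0.845, -0.229]]
side 51 [ 0.8696 -0.2208] [[0.889, -0.229], [0.87, -0.239], [0.851, -0.213], [0.869, -0.203]]
side 116 [0.5473 0.0958] [[0.573, 0.102], [0.576, 0.091], [0.522, 0.09], [0.518, 0.101]]
side 131 [0.5466 0.143 ] [[0.572, 0.149], [0.576, 0.138], [0.521, 0.137], [0.518, 0.148]]
side 108 [0.3897 0.3233] [[0.388, 0.337], [0.4, 0.313], [0.391, 0.309], [0.38, 0.334]]
```

Both bars sit red up at the right height: the two views agree at z=40 mm, at (0.547, 0.143) and (0.547, 0.096). Closing the cover from behind.

Request:
carry_out(linear=[[0,0,-1],[0,0,-1],[0,0,-1],[0,0,-0.8],[0,0,-0.4],[-0.5,0,0],[-0.5,0,0],[-0.67,0,0.02],[-0.67,0,0.02],[-0.67,0,0.02],[0,0,0]], rotation=[[0,0,0],[0,0,0],[0,0,0],[0,0,0],[0,0,0],[0,0,0],[0,0,0],[0,0,0],[0,0,0],[0,0,0],[0,0,0]], grip=[1,1,1,1,1,1,1,1,1,1,1])

```text
time: 47.4
ee_pos: [0.6101, 0.1424, 0.1685]
tcp_rot: [-180.0, 0.2, -89.3]
wrist_force: [0.1, 0.6, -0.4]
opening: 0.0001
grasp_force: 0.0
```

Request:
carry_out(linear=[[-0.63,0,-0.21],[-0.63,0,-0.21],[-0.63,0,-0.21],[-0.52,0,-0.41],[-0.52,0,-0.41],[-0.52,0,-0.41],[-0.35,0,-0.56],[-0.35,0,-0.56],[-0.35,0,-0.56],[0,0,0]], rotation=[[0,0,0],[0,0,0],[0,0,0],[0,0,0],[0,0,0],[0,0,0],[0,0,0],[0,0,0],[0,0,0],[0,0,0]], grip=[1,1,1,1,1,1,1,1,1,1])

```text
time: 48.4
ee_pos: [0.5204, 0.1423, 0.0954]
tcp_rot: [179.8, 0.2, -89.3]
wrist_force: [0.1, -0.2, 0.8]
opening: 0.0003
grasp_force: 0.0
```

Request:
carry_out(linear=[[-0.14,0,-0.65],[-0.14,0,-0.65],[-0.14,0,-0.5],[0,0,-0.1],[0,0,0]], rotation=[[0,0,0],[0,0,0],[0,0,0],[0,0,0],[0,0,0]], grip=[1,1,1,1,1])

```text
time: 48.9
ee_pos: [0.5125, 0.1424, 0.0582]
tcp_rot: [179.9, 0.2, -89.3]
wrist_force: [-3.1, -0.7, 6.7]
opening: 0.0003
grasp_force: 3.5
```

Light contact at the shut height. Press a little more, then retreat and look.

Request:
carry_out(linear=[[0,0,-0.08],[0,0,0],[0,0,0]], rotation=[[0,0,0],[0,0,0],[0,0,0]], grip=[1,1,1])

```text
time: 49.2
ee_pos: [0.5125, 0.1424, 0.058]
tcp_rot: [180.0, 0.2, -89.3]
wrist_force: [-8.3, -2.5, 18.1]
opening: 0.0
grasp_force: 9.2
```

Request:
carry_out(linear=[[0,0,1],[0,0,1],[0,0,1],[0,0,1],[0,-1,1],[0,-1,1],[0,-1,0],[0,-1,0],[0,-1,0],[0,-1,0],[0,-1,0],[0,-1,0]], rotation=[[0,0,0],[0,0,0],[0,0,0],[0,0,0],[0,0,0],[0,0,0],[0,0,0],[0,0,0],[0,0,0],[0,0,0],[0,0,0],[0,0,0]], grip=[1,1,1,1,1,1,1,1,1,1,1,1])

```text
time: 50.4
ee_pos: [0.5125, -0.0183, 0.1758]
tcp_rot: [179.9, 0.2, -89.3]
wrist_force: [0.4, -0.8, 0.0]
opening: -0.0002
grasp_force: 0.0
```

Run:
```python
from h import *
s=bot.camera("side");t=bot.camera("top");print(bot.get_obs()['ee_pos'])
c=np.zeros((500,800,3),np.uint8)
c[:,:400]=cv2.resize(s[190:330,150:262],(400,500),interpolation=2)
c[:,400:]=cv2.resize(s[170:310,250:362],(400,500),interpolation=2)
cv2.imwrite("pics/f.png",c)
s0=cv2.imread("pics/side0.png");d=cv2.absdiff(s,s0).max(2)[215:312,160:250];print("case diff px>40:",int((d>40).sum()))
```

```text
[ 0.51254628 -0.01921452  0.17585387]
case diff px>40: 0
```

View pics/f.png

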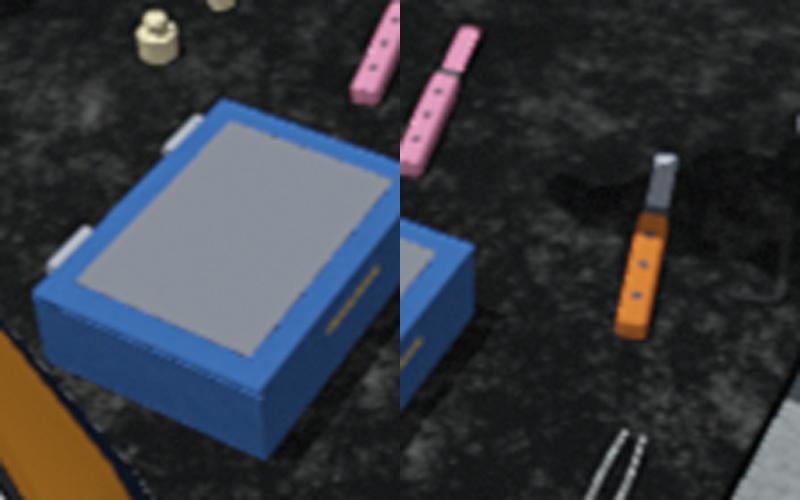

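Cover is fully shut: no pixel differs from the initial closed case. The blade lies flat on the bench, clear of the case, at crop (650,245). Handing in.

```bash
python3 -c "
from workcell import bot
print(bot.job_done())"
```

```text
the job is handed in; nothing more can be done
None
```

The job is handed in: both bars I found are in their own bays red face up, the cover is fully shut, the pry blade lies flat on the bench clear of the case, and I left the brass weights alone.

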